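# Unpack the mould press

## Robot

A 6-joint arm with a two-finger parallel gripper is mounted at the origin on a cart in front of the work surface, level with it; the furniture and walls round the work are solid. World frame = base frame: x ahead of the robot, y to its left, z up, the work surface at z = 0. Lengths are in m, angles in rad, forces in N, time in s.
With the tool pointing down it reaches from about 0.35 to 0.875 m from the base axis. Payload 4.2 kg.
Tool frame: the origin (TCP) lies midway between the tips of the shut fingers; the grasp point (between the pads) lies 19 mm behind it; z points along the fingers, y is the direction in which the jaws open and shut (so a half turn about z gives the same grasp; the last joint's range is limited). The gripper opens to 87 mm and grips with 3 to 60 N. Pads are 19 mm wide; open, the fingers measure 117 mm over their backs; the gripper's body (75 mm by 190 mm) begins 51 mm behind the grasp point.
Start: joints at [-0.972, 0.385, 0.008, 0, -1.194, -0.259], TCP at [0.208, -0.589, 0.223] pointing down, gripper open.
Joint ranges: [-3.14, 3.14], [-1.21, 2.06], [-1.07, 1.41], [-3.16, 2.05], [-2.99, -0.16], [-3.1, 3.1]. Speed limits (rad/s): [2.79, 2.79, 3.14, 3.14, 3.14, 3.14].

## Interface

Orientations are given as a 3x3 rotation matrix whose columns are the frame's x, y, z axes.
In Python, from plant import robot, imaging gives the robot as it stands.
- The arm moves only by the shell command python3 -m creep 'ROWS'. ROWS is JSON, a list of rows, each a list of 3 entries, a list of its own where there are three numbers: the opening in per cent of the stroke, from 0 (shut) to 100 (fully open), then the shift along the tool's x, y, z in m, then the turn about the tool's z in degrees. A call has 1 to 5 rows; each row shifts and turns the commanded pose from where the row before left it, along the tool's axes as they then stand; what a row does not reach is not made up. A row lasts 1/10 s, in which the tool goes at most 50 mm and 8.59 degrees, less where a joint would pass 70% of its speed; a pose out of reach is approached as far as the arm can. A call with a gripper value outside its range is refused whole. The fingers move at their own pace and stop on an object; the grip force is fixed at half the most. Time passes only in rows, so rows that do not move let the fingers close. It gives the time, the measured TCP pose, the force and the opening at its end, in the units of the state.
- robot.get_state(): the state, without advancing time (a new reading comes with each control period).
- imaging.grab_frame(name): name is "scene" or "top"; returns a dict with "color" (384x512x3 uint8, red, green, blue), "fx", "fy", "cx", "cy" (pixels), "R" (3x3) and "t" (3): a world point X has camera coordinates R X + t. Camera axes: x right, y down, z forward; pixel columns grow to the right and rows downward; lengths in m; the calibration is good to about 2 mm. A picture is of the moment at which its call begins. There is no depth.
- robot.close_job(): hands the job in, once; it reports no verdict.
Trained networks look in the newest picture that a camera, given by its name, has taken for a name from the list of things; names that differ only in an ending like _2 or _b are one class to them, and where a whole thing is asked for, a point or a joint stands for the part that bears it (a point fixed in the world has none). Each returns a list of dicts, best first, with "conf" (0 to 1); they miss things now and then, are a little off and sometimes report something else, mostly with a low value. They report only what shows in the picture. A call takes as long as a camera call.
- imaging.find_in(camera, target): "location" ([column, row] in pixels, amid what is visible of it).
The state is a dict: "clock": time; "qpos": joint angles; "joint_velocities": joint speeds; "effort": joint torques, N m; "ee_pos": TCP position; "tcp_rot": TCP orientation; "force": force on the tool from outside, world axes, zero at the start; "wrist_torque": the same for the moment, N m; "grip_width": finger opening in m.
Only numpy, scipy, OpenCV 4.12 (cv2) and the standard library are available. Lean on these libraries where they do the work, as an engineer would, in place of code of your own. Each camera call takes 0.05 s, during which the arm holds its last target.

## Task

The rubber mould is cured: unpack the press. Slide the top spacer plate down over both pins of the wooden plate stand, put the hot mould rubber side up on the middle of the bare wooden board and lengthwise along it, then pile the bottom spacer plate squarely on the first plate in the stand. Set each piece down gently without dropping it, do not tip the mould, and leave the board and everything standing around where they are.

Things in the scene. Friction and masses are not known exactly. Their poses are not given: they have to be found in the camera images.
- press_base: press base (fixed), dark iron foot 160 (its x) x 92 x 10 mm, origin at its underside. Two steel guide pillars, 10 mm thick, stand at x = +59 and -59 mm and end 112 mm above the surface. Packed on its anvil, from below: bottom plate, mould, top plate
- press_seat (a point): centre of the press anvil's flat top, 36 mm above the surface, x along its length. The anvil is 96 x 50 mm, so the plate lying on it overhangs by 8 mm along each long side, with at least 14 mm of free height under the overhang
- plate_stand: plate stand (fixed), pale wooden board 160 (its x) x 92 x 16 mm with a darker riser, origin at its underside. Two brass pins, 10 mm thick with tapered tips, stand at x = +59 and -59 mm and end 78 mm above the surface; a plate's slots go over them with 2 mm of play each way
- stand_seat (a point): centre of the flat top of the stand's riser, 36 mm above the surface, x along the stand's length. The riser is 94 x 46 mm, so a plate on it overhangs by 10 mm along each long side, with 20 mm of free height under the overhang. Plates are piled here flat, one on the other
- board_top (a point): brown wooden board lying loose on the surface, 0.6 kg, 118 (its x) x 172 (its y, lengthwise) x 13 mm; this point is the middle of its top face
- top_plate_center (a point): upper spacer plate, on the mould, which it overhangs by 5 mm along each long side: grey aluminium plate 130 (its x) x 66 (its y) x 10 mm, 0.22 kg, alike both ways round and both faces; an open slot 14 mm wide runs 13 mm in from the middle of each short end. The point is its centre, half-way up
- bottom_plate_center (a point): lower spacer plate, under the mould: grey aluminium plate 130 (its x) x 66 (its y) x 10 mm, 0.22 kg, alike both ways round and both faces; an open slot 14 mm wide runs 13 mm in from the middle of each short end. The point is its centre, half-way up
- mould_center (a point): mould: bright aluminium frame 98 (its x) x 56 (its y) x 40 mm high, filled with blue rubber, 0.35 kg, brass button on one end; either end may point either way. The point is its centre, half-way up. It lies on the wider bottom plate: fingers on its long sides must stay above that plate, whose top is 20 mm below this point
- screw_yoke: bystander: the press's iron cross-bar with its screw and T-handle (146 x 110 x 88 mm), standing on its pressure pad; origin at its underside
- brass_can: bystander: brass can, 36 mm across, 64 mm high; origin at its underside
- pink_jar: bystander: pink jar with black lid, 49 mm across, 58 mm high; origin at its underside

How it is judged:
By the outcome, as a careful person would: the job done as asked, in the order asked, and still so for the second after the job is handed in, with the robot touching nothing.
It also fails if it takes over 64 s, if anything falls off the work surface, if the arm or the gripper's body presses on something with over 40 N, if the wrist force passes 120 N, or if a joint passes its speed limit or range.

## Working session

There is one attempt and no reset: what is moved stays moved. The work goes in short steps, Python scripts to look and compute and a shell command to move; the robot and the scene stay as the last step left them, time stands still between calls to the robot, and variables do not carry over. Pictures are saved under pics/ and viewed, and the job is handed in when it is done.

```bash
ls; mkdir -p pics
python3 - <<'E'
from plant import robot, imaging
import cv2, numpy as np
s=robot.get_state(); print({k:np.round(v,4).tolist() for k,v in s.items()})
for n in ("scene","top"):
    f=imaging.grab_frame(n)
    cv2.imwrite(f"pics/{n}0.png",f["color"][:,:,::-1])
    print(n,f["fx"],f["fy"],f["cx"],f["cy"],np.round(f["R"],4).tolist(),np.round(f["t"],4).tolist(), (-np.array(f["R"]).T@f["t"]).round(3))
    for t in "press_base press_seat plate_stand stand_seat board_top top_plate_center bottom_plate_center mould_center screw_yoke brass_can pink_jar".split():
        print(t,[(np.round(d["location"],1).tolist(),round(d["conf"],2)) for d in imaging.find_in(n,t)][:3])
E
```

```text
pics
{'clock': 0.0, 'qpos': [-0.9724, 0.3856, 0.0067, -0.0005, -1.194, -0.2586], 'joint_velocities': [0.0003, 0.0008, 0.0015, -0.0005, -0.0019, 0.0004], 'effort': [-0.0009, -39.0663, 18.7403, 4.2198, 0.0109, -0.0002], 'ee_pos': [0.2081, -0.5887, 0.2215], 'tcp_rot': [[-0.9429, -0.3331, -0.0008], [-0.3331, 0.9429, 0.002], [0.0001, 0.0022, -1.0]], 'force': [0.0672, -0.2196, -0.4762], 'wrist_torque': [-0.0562, -0.0119, -0.0199], 'grip_width': 0.0869}
scene 393.77915375270425 393.77915375270425 256.36520162524346 191.91602997641147 [[-0.9044, -0.4265, 0.0089], [-0.2817, 0.5815, -0.7632], [0.3203, -0.6928, -0.6461]] [0.5398, 0.3097, 0.9302] [0.278 0.695 0.833]
press_base [([322.0, 190.5], 0.66)]
press_seat [([316.1, 187.4], 0.79)]
plate_stand [([278.7, 234.9], 0.6)]
stand_seat [([278.7, 230.3], 0.92), ([319.8, 176.0], 0.2)]
board_top [([249.1, 314.5], 0.59)]
top_plate_center [([320.5, 166.3], 0.87)]
bottom_plate_center [([320.4, 179.0], 0.62)]
mould_center [([318.6, 176.0], 0.58)]
screw_yoke [([197.2, 209.1], 0.88)]
brass_can [([250.2, 187.7], 0.74)]
pink_jar [([276.5, 152.6], 0.52), ([318.2, 190.2], 0.17)]
top 362.41023737764993 362.41023737764993 263.55757030871064 190.73176860904255 [[-0.0209, -0.9998, -0.003], [-0.9746, 0.021, -0.2228], [0.2228, -0.0018, -0.9749]] [-0.0709, 0.6703, 0.9205] [ 0.447 -0.083  1.047]
press_base [([333.2, 249.4], 0.91)]
press_seat [([337.7, 253.8], 0.71)]
plate_stand [([252.8, 235.1], 0.7)]
stand_seat [([252.0, 232.9], 0.9)]
board_top [([157.7, 253.9], 0.69)]
top_plate_center [([349.6, 245.1], 0.56)]
bottom_plate_center [([336.7, 251.6], 0.62)]
mould_center []
screw_yoke [([236.5, 155.3], 0.69)]
brass_can [([292.4, 182.2], 0.69)]
pink_jar [([366.6, 179.1], 0.65)]
```

View pics/scene0.png

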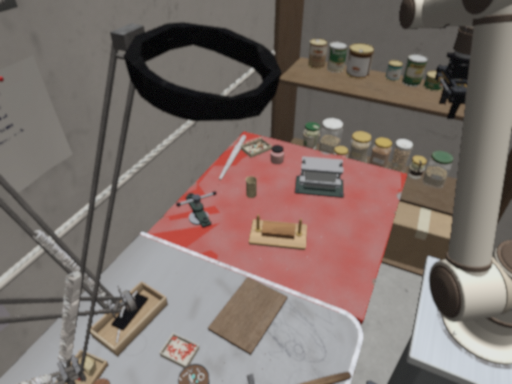

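View pics/top0.png

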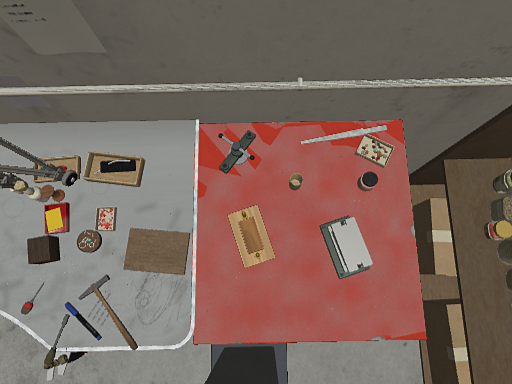

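```bash
cat > h.py <<'E'
import numpy as np, cv2
from plant import robot, imaging
def proj(f,X):
    X=np.atleast_2d(X); c=X@np.array(f["R"]).T+np.array(f["t"])
    return np.c_[f["fx"]*c[:,0]/c[:,2]+f["cx"], f["fy"]*c[:,1]/c[:,2]+f["cy"]]
def back(f,px,z):
    px=np.atleast_2d(px); R=np.array(f["R"]); o=-R.T@f["t"]
    d=np.c_[(px[:,0]-f["cx"])/f["fx"],(px[:,1]-f["cy"])/f["fy"],np.ones(len(px))]@R
    return o+d*((z-o[2])/d[:,2])[:,None]
def crop(f,box,k,name):
    x0,y0,x1,y1=box
    im=cv2.resize(f["color"][y0:y1,x0:x1,::-1],None,fx=k,fy=k,interpolation=cv2.INTER_CUBIC)
    cv2.imwrite("pics/"+name,im)
E
python3 - <<'E'
from h import *
f=imaging.grab_frame("top"); g=imaging.grab_frame("scene")
print(proj(f,[[.208,-.589,.22]]),proj(g,[[.208,-.589,.22]]))
crop(f,(300,200,390,290),8,"t_press.png"); crop(f,(210,190,300,280),8,"t_stand.png"); crop(f,(115,215,205,285),8,"t_board.png")
crop(g,(285,145,355,205),10,"s_press.png"); crop(g,(240,205,315,255),10,"s_stand.png"); crop(g,(195,265,300,360),7,"s_board.png")
for n,h in(("top",f),("scene",g)):
  for t,z in (("press_seat",.036),("stand_seat",.036),("board_top",.013),("top_plate_center",.091),("bottom_plate_center",.041),("screw_yoke",.04),("brass_can",.032),("pink_jar",.03)):
    print(n,t,[back(h,d["location"],z).round(3).tolist() for d in imaging.find_in(n,t)[:1]])
E
```

```text
[[510.31251611 386.08807331]] [[444.97942379 111.05074891]]
top press_seat [[[0.512, -0.284, 0.036]]]
top stand_seat [[[0.489, -0.28, 0.036]]]
top board_top [[[0.51, 0.226, 0.013]]]
top top_plate_center [[[0.515, -0.311, 0.091]]]
top bottom_plate_center [[[0.505, -0.281, 0.041]]]
top screw_yoke [[[0.796, -0.005, 0.04]]]
top brass_can [[[0.702, -0.176, 0.032]]]
top pink_jar [[[0.705, -0.382, 0.03]]]
scene press_seat [[[0.5, -0.256, 0.036]]]
scene stand_seat [[[0.543, -0.022, 0.036]]]
scene board_top [[[0.511, 0.227, 0.013]]]
scene top_plate_center [[[0.505, -0.306, 0.091]]]
scene bottom_plate_center [[[0.502, -0.304, 0.041]]]
scene screw_yoke []
scene brass_can [[[0.705, -0.179, 0.032]]]
scene pink_jar [[[0.704, -0.385, 0.03]]]
```

View pics/t_press.png

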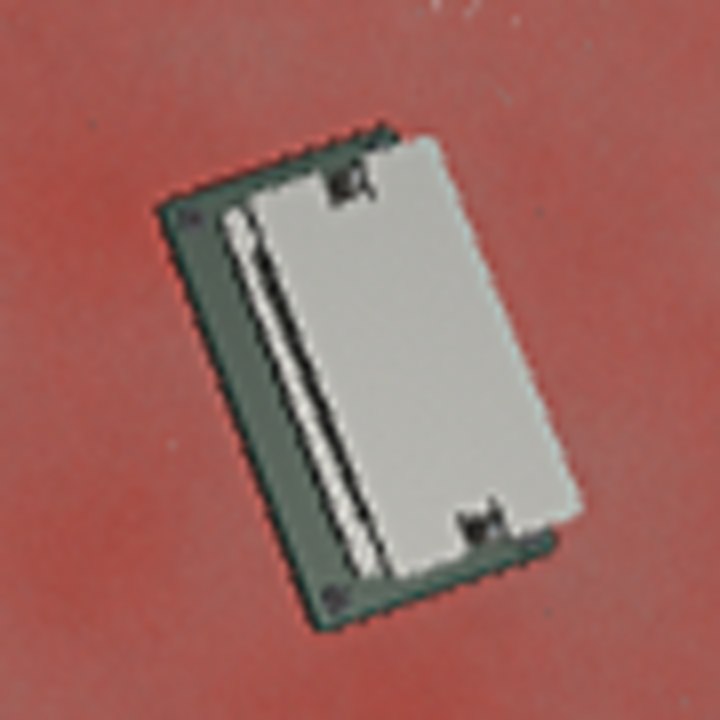

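View pics/t_stand.png

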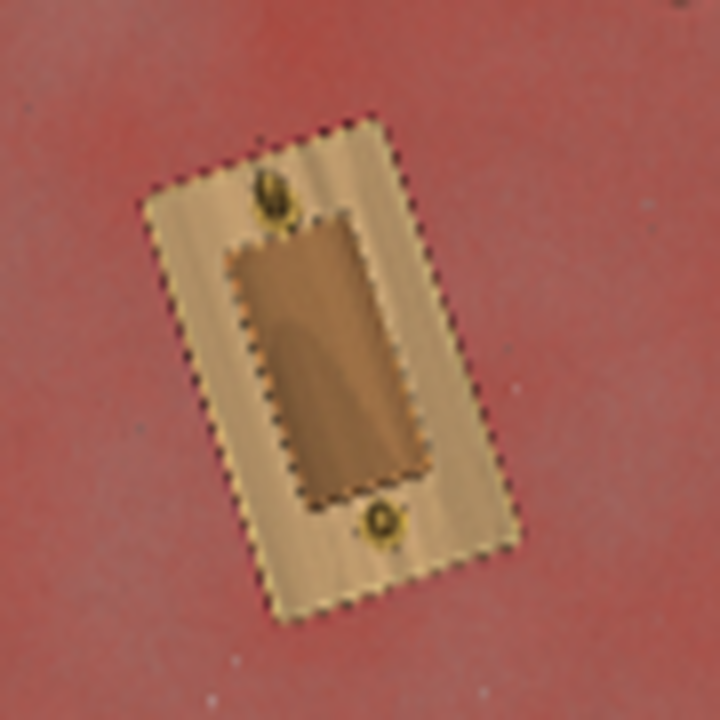

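View pics/s_press.png

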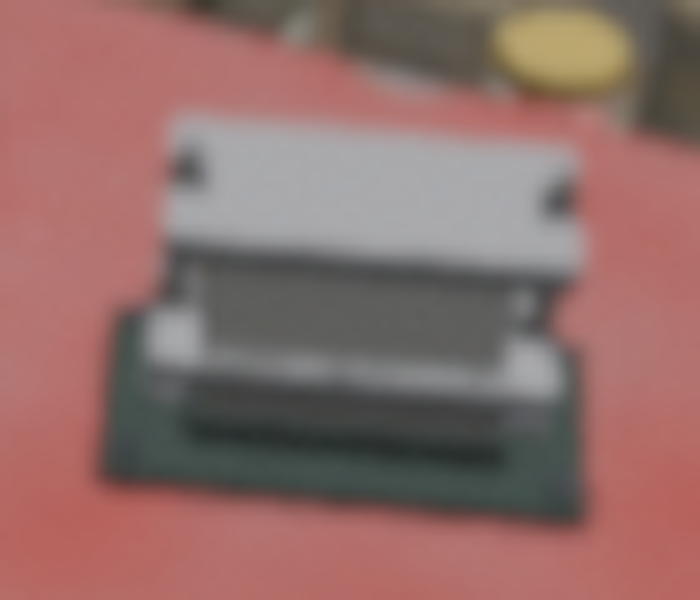

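View pics/s_stand.png

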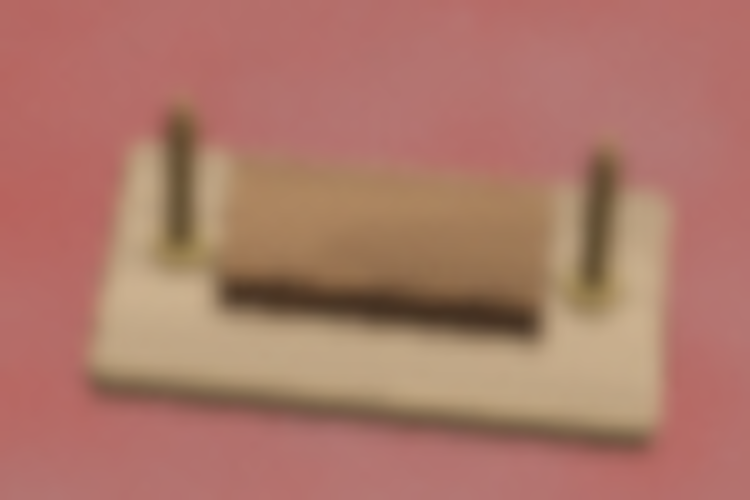

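View pics/t_board.png

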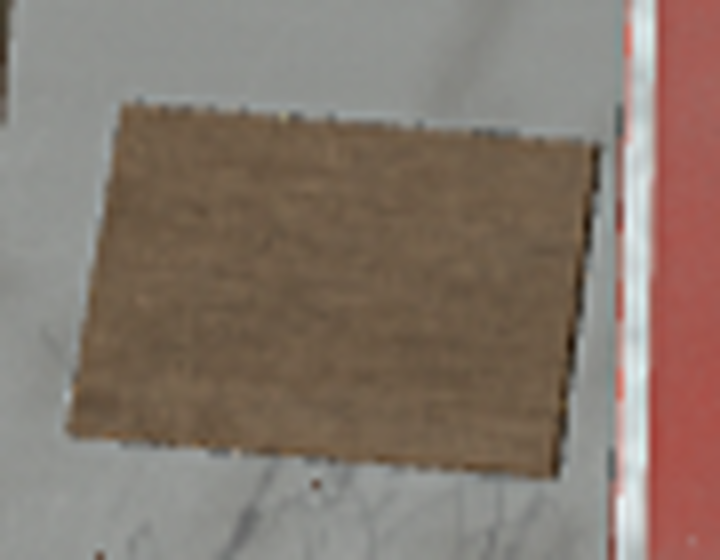

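```bash
cat > fit.py <<'E'
from h import *
from scipy.optimize import least_squares
def fit(items,x0,bias=False):
    # items: (frame, local xyz, pixel)
    def res(p):
        c,s=np.cos(p[2]),np.sin(p[2]); out=[]
        for f,X,u in items:
            w=[p[0]+c*X[0]-s*X[1],p[1]+s*X[0]+c*X[1],X[2]]
            out.append((proj(f,w)[0]-u))
        return np.concatenate(out)
    r=least_squares(res,x0,loss="soft_l1"); return r.x, res(r.x).reshape(-1,2)
def px(u,off,k): return (np.array(u,float)+.5)/k-.5+np.array(off)
E
python3 - <<'E'
from fit import *
f=imaging.grab_frame("top"); g=imaging.grab_frame("scene")
T=lambda u,o:px(u,o,8); S=lambda u,o:px(u,o,10)
def run(name,t,s,x0):
    it=[(f,X,u) for X,u in t]; isn=[(g,X,u) for X,u in s]
    for n,i in(("top",it),("scene",isn),("both",it+isn)):
        if not i: continue
        p,r=fit(i,x0); print(name,n,p[:2].round(4),np.degrees(p[2]).round(2),"rms",np.sqrt((r**2).mean()).round(2)); 
    print(r.round(1).tolist())
o=(210,190);q=(240,205)
# x axis up-left in top image (+x,+y): local (+x,+y) is up-left
run("stand",[((.047,.023,.036),T((228,252),o)),((.047,-.023,.036),T((348,212),o)),((-.047,-.023,.036),T((430,470),o)),((-.047,.023,.036),T((310,508),o)),
 ((.08,.046,.016),T((145,203),o)),((.08,-.046,.016),T((380,118),o)),((-.08,.046,.016),T((280,618),o)),((.059,0,.078),T((263,180),o)),((-.059,0,.078),T((382,520),o))],
 [((.059,0,.078),S((183,103),q)),((-.059,0,.078),S((607,142),q)),((.08,-.046,.016),S((132,145),q)),((-.08,-.046,.016),S((672,192),q)),((-.08,.046,.016),S((652,430),q)),((.08,.046,.016),S((95,377),q)),
 ((.047,-.023,.036),S((232,155),q)),((-.047,-.023,.036),S((550,185),q)),((-.047,.023,.036),S((540,315),q)),((.047,.023,.036),S((222,283),q))],[.52,-.05,.34])
o=(300,200);q=(285,145)
run("topplate",[((.065,.033,.096),T((250,200),o)),((.065,-.033,.096),T((437,136),o)),((-.065,-.033,.096),T((584,512),o)),((-.065,.033,.096),T((398,578),o))],
 [((.065,-.033,.096),S((172,115),q)),((-.065,-.033,.096),S((580,147),q)),((-.065,.033,.096),S((584,265),q)),((.065,.033,.096),S((165,240),q))],[.51,-.3,.4])
run("press",[((.08,.046,.01),T((160,205),o)),((-.08,.046,.005),T((320,632),o)),((-.08,-.046,.005),T((557,542),o)),((.08,-.046,.01),T((390,125),o))],
 [((.08,-.046,.01),S((120,312),q)),((-.08,-.046,.01),S((582,345),q)),((-.08,.046,.0),S((585,525),q)),((.08,.046,.0),S((100,485),q))],[.51,-.3,.4])
o=(115,215);q=(195,265)
run("board",[((.059,.086,.013),T((122,103),o)),((.059,-.086,.013),T((598,143),o)),((-.059,-.086,.013),T((558,476),o)),((-.059,.086,.013),T((68,436),o))],[],[.51,.22,-.1])
E
```

```text
stand top [ 0.5533 -0.0467] 17.73 rms 0.5
stand scene [ 0.5496 -0.0447] 18.27 rms 0.57
stand both [ 0.5516 -0.0462] 17.79 rms 0.74
[[-0.7, 0.9], [-0.1, 0.6], [0.5, 0.3], [-0.3, 1.0], [-0.9, -0.2], [-0.0, 0.2], [-0.3, 1.8], [0.5, 0.8], [-0.3, 0.2], [-0.5, -0.4], [-0.3, -0.2], [-0.6, -0.7], [-0.7, -0.1], [0.2, -0.6], [-1.5, -1.2], [-0.4, -0.1], [0.4, 0.1], [0.4, -1.3], [-1.4, -1.5]]
topplate top [ 0.5175 -0.3111] 17.56 rms 0.27
topplate scene [ 0.5147 -0.3117] 18.49 rms 0.25
topplate both [ 0.5164 -0.3113] 17.79 rms 0.46
[[-0.0, 0.2], [-0.1, 0.1], [0.6, 0.5], [0.0, 0.9], [-0.4, -0.1], [-0.8, -0.0], [-0.4, 0.5], [-0.6, -0.6]]
press top [ 0.5179 -0.3103] 18.18 rms 0.53
press scene [ 0.5138 -0.3123] 17.65 rms 0.9
press both [ 0.5161 -0.3108] 17.95 rms 0.9
[[-0.5, 0.2], [-0.1, 1.1], [0.8, 1.2], [0.5, -0.2], [-1.5, -1.6], [-0.4, -0.9], [-0.1, 1.1], [-1.3, 0.7]]
board top [0.5166 0.2201] -5.76 rms 0.22
board both [0.5166 0.2201] -5.76 rms 0.22
[[0.0, -0.2], [0.2, -0.4], [-0.1, 0.3], [-0.1, 0.3]]
```

View pics/s_board.png

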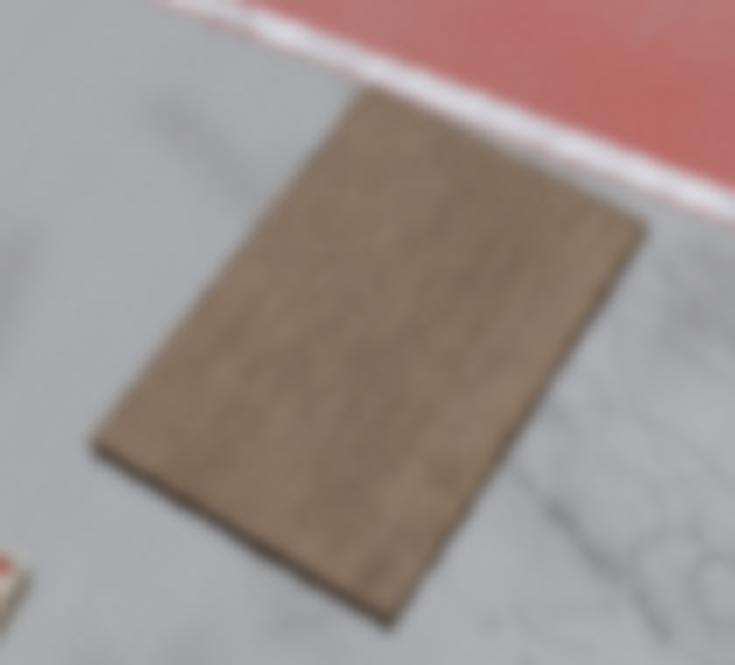

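Run:
```python
from fit import *
f=imaging.grab_frame("top"); g=imaging.grab_frame("scene")
crop(f,(0,110,160,370),2.9,"t_lamp.png"); crop(g,(0,0,300,384),1.56*1,"s_lamp.png")
def ray(h,u):
    R=np.array(h["R"]);o=-R.T@h["t"];d=R.T@np.array([(u[0]-h["cx"])/h["fx"],(u[1]-h["cy"])/h["fy"],1]);return o,d
for a,b in (((72,178),(130,300)),((20,185),(75,290))):
    o1,d1=ray(f,a);o2,d2=ray(g,b)
    A=np.c_[d1,-d2]; s=np.linalg.lstsq(A,o2-o1,rcond=None)[0]; print(o1+d1*s[0],o2+d2*s[1])
# board scene fit
q=(195,265);o=(115,215)
t=[((.059,.086,.013),px((122,103),o,8)),((.059,-.086,.013),px((598,143),o,8)),((-.059,-.086,.013),px((558,476),o,8)),((-.059,.086,.013),px((68,436),o,8))]
s=[((.059,-.086,.013),px((370,88),q,7)),((-.059,-.086,.013),px((645,230),q,7)),((-.059,.086,.013),px((390,618),q,7)),((.059,.086,.013),px((95,440),q,7))]
for i in ([(g,X,u) for X,u in s],[(g,X,u) for X,u in s]+[(f,X,u) for X,u in t]):
    p,r=fit(i,[.5,.2,-.1]);print(p[:2].round(4),np.degrees(p[2]).round(2),r.round(1).tolist())
```

```text
[0.68865455 0.39133577 0.1751962 ] [0.68647552 0.3905921  0.17418598]
[0.64749637 0.44981168 0.27496293] [0.69677291 0.47349598 0.30415283]
[0.5128 0.2207] -6.47 [[0.0, -1.1], [1.2, -0.7], [0.1, 1.0], [-1.4, 0.2]]
[0.5148 0.2201] -6.0 [[-0.9, -1.5], [0.4, -1.4], [-0.3, 0.3], [-1.9, -0.1], [0.1, 0.3], [0.2, 0.4], [-0.3, 1.1], [-0.2, 0.8]]
```

View pics/t_lamp.png

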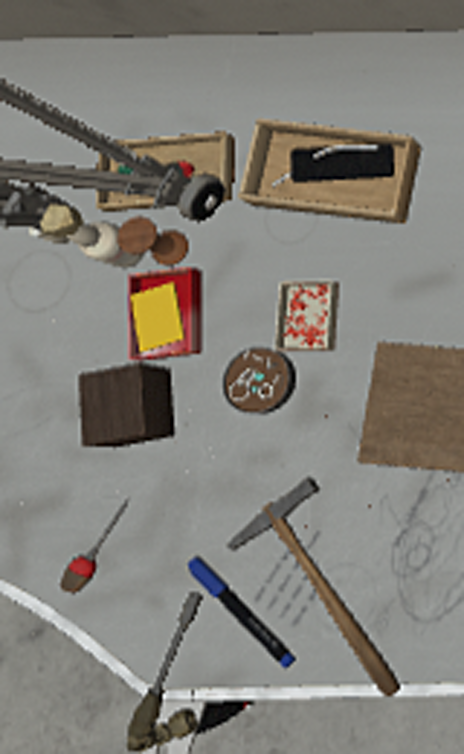

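View pics/s_lamp.png

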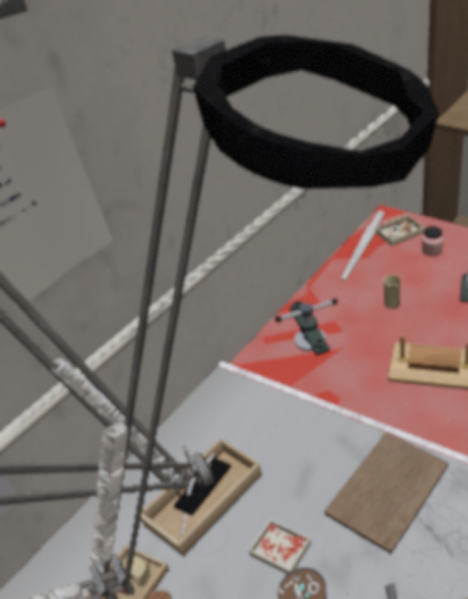

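```bash
cat > go.py <<'E'
import sys
from h import *
def delta(x,y,z,yaw=None):
    s=robot.get_state(); R=np.array(s["tcp_rot"]); p=np.array(s["ee_pos"])
    d=R.T@(np.array([x,y,z])-p)
    cur=np.degrees(np.arctan2(R[1,0],R[0,0]))
    t=None if yaw is None else -((yaw-cur+90)%180-90)
    print("t",round(s["clock"],2),"pos",p.round(4),"yaw",cur.round(2),"tool delta mm",(d*1e3).round(1),"turn",t, "F",np.round(s["force"],1),"grip",round(s["grip_width"],4))
if __name__=="__main__": delta(*map(float,sys.argv[1:]))
E
python3 go.py .516 -.3113 .16 18
```

```text
t 2.3 pos [ 0.2083 -0.5892  0.2225] yaw -160.53 tool delta mm [-382.7  159.5   62.5] turn 1.4689737176086055 F [-0.   0.5  0.2] grip 0.0869
```

```bash
python3 -m creep '[[100,[-0.038,0.016,0],1.5],[100,[-0.039,0.016,0],0],[100,[-0.038,0.016,0],0],[100,[-0.039,0.016,0],0],[100,[-0.038,0.016,0],0]]'; python3 -m creep '[[100,[-0.039,0.016,0.006],0],[100,[-0.038,0.016,0.006],0],[100,[-0.039,0.016,0.006],0],[100,[-0.038,0.016,0.006],0],[100,[-0.038,0.016,0.006],0]]'; python3 -m creep '[[100,[0,0,0.01],0],[100,[0,0,0],0]]'; python3 go.py .516 -.3113 .14 18
```

```text
clock: 2.8
ee_pos: [0.3667, -0.452, 0.2228]
tcp_rot: [[-0.951, -0.308, 0.0], [-0.308, 0.951, -0.0], [-0.0, -0.0, -1.0]]
force: [0.2, -0.4, 0.4]
grip_width: 0.0872
clock: 3.3
ee_pos: [0.5248, -0.3165, 0.1925]
tcp_rot: [[-0.951, -0.309, 0.0], [-0.309, 0.951, -0.0], [-0.0, -0.0, -1.0]]
force: [0.5, -0.7, 0.1]
grip_width: 0.0873
clock: 3.5
ee_pos: [0.5231, -0.3166, 0.1807]
tcp_rot: [[-0.951, -0.31, -0.003], [-0.31, 0.951, 0.002], [0.003, 0.003, -1.0]]
force: [-0.6, -0.6, -0.2]
grip_width: 0.0872
t 3.5 pos [ 0.5231 -0.3166  0.1807] yaw -161.94 tool delta mm [ 5.   7.1 40.7] turn 0.05893983302496508 F [-0.6 -0.6 -0.2] grip 0.0872
```

```bash
python3 -m creep '[[100,[0.005,0.007,0.02],0],[100,[0,0,0],0],[100,[0,0,0],0]]'
python3 - <<'E'
from fit import *
f=imaging.grab_frame("top"); g=imaging.grab_frame("scene")
crop(f,(290,170,420,290),6,"t1.png"); crop(g,(260,60,400,210),4,"s1.png")
print(proj(f,[.516,-.3113,.16]),proj(g,[.516,-.3113,.16]))
E
python3 go.py .516 -.3113 .08 18
```

```text
clock: 3.8
ee_pos: [0.516, -0.3137, 0.1631]
tcp_rot: [[-0.952, -0.308, -0.0], [-0.308, 0.952, -0.001], [0.0, -0.0, -1.0]]
force: [0.1, 0.1, 1.1]
grip_width: 0.0868
[[357.90182344 242.27621363]] [[323.94874248 146.66185071]]
t 3.9 pos [ 0.5169 -0.3137  0.1639] yaw -162.08 tool delta mm [ 0.2  2.7 83.9] turn -0.07643679018474359 F [-0.6 -0.3  1. ] grip 0.087
```

View pics/t1.png

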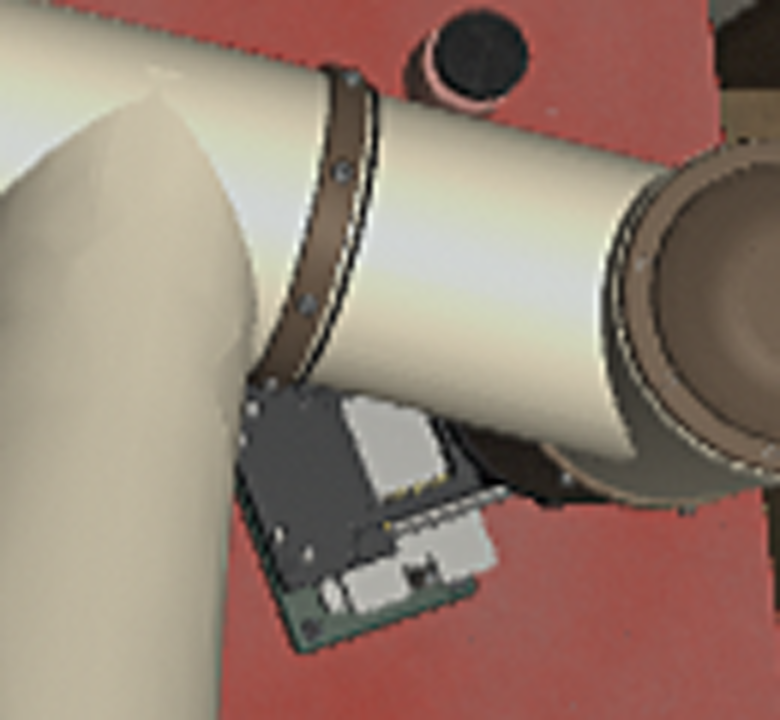

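View pics/s1.png

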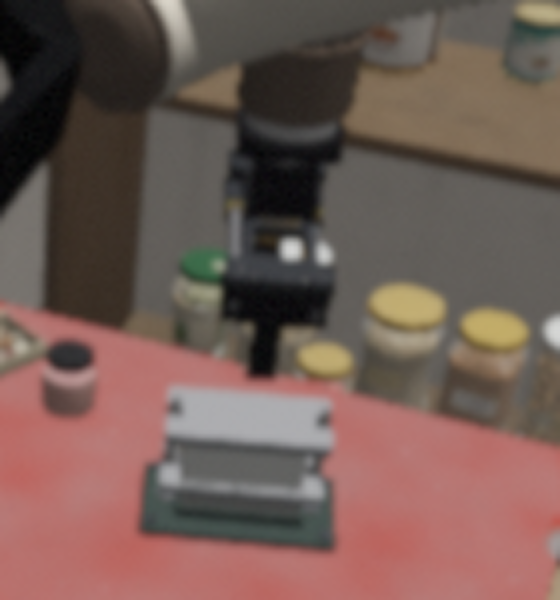

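```bash
python3 -m creep '[[100,[0,0.003,0.03],0],[100,[0,0,0.02],0],[100,[0,0,0.02],0],[100,[0,0,0.012],0],[100,[0,0,0],0]]';  python3 go.py .516 -.3113 .077 18
```

```text
clock: 4.4
ee_pos: [0.5149, -0.3099, 0.0794]
tcp_rot: [[-0.951, -0.308, -0.003], [-0.308, 0.951, 0.001], [0.002, 0.002, -1.0]]
force: [-0.3, -0.6, 0.4]
grip_width: 0.087
t 4.4 pos [ 0.5149 -0.3099  0.0794] yaw -162.06 tool delta mm [-0.6 -1.7  2.4] turn -0.06358477467642842 F [-0.3 -0.6  0.4] grip 0.087
```

```bash
python3 -m creep '[[80,[-0.0005,-0.0012,0.002],0],[80,[0,0,0],0],[80,[0,0,0],0]]'; python3 -m creep '[[70,[0,0,0],0],[60,[0,0,0],0],[50,[0,0,0],0]]'; python3 go.py .516 -.3113 .077 18
python3 - <<'E'
from fit import *
g=imaging.grab_frame("scene"); crop(g,(270,100,370,210),6,"s2.png")
E
```

```text
clock: 4.7
ee_pos: [0.5172, -0.3111, 0.0796]
tcp_rot: [[-0.951, -0.309, 0.002], [-0.309, 0.951, -0.001], [-0.001, -0.001, -1.0]]
force: [-0.2, -0.9, -0.2]
grip_width: 0.0725
clock: 5.0
ee_pos: [0.5167, -0.3107, 0.0792]
tcp_rot: [[-0.951, -0.309, 0.001], [-0.309, 0.951, -0.0], [-0.001, -0.0, -1.0]]
force: [-0.3, 2.6, 3.0]
grip_width: 0.0651
t 5.0 pos [ 0.5167 -0.3107  0.0792] yaw -162.02 tool delta mm [ 0.9 -0.3  2.2] turn -0.02050403237831233 F [-0.3  2.6  3. ] grip 0.0651
```

View pics/s2.png

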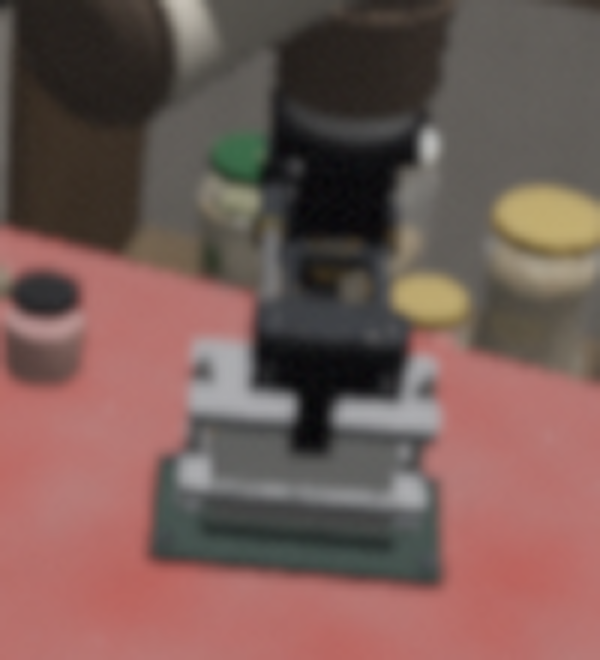

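```bash
python3 -m creep '[[40,[0,0,0],0],[40,[0,0,-0.006],0],[40,[0,0,-0.01],0],[40,[0,0,-0.015],0],[40,[0,0,-0.02],0]]';  python3 -m creep '[[40,[0,0,-0.02],0],[40,[0,0,-0.005],0],[40,[0,0,0],0]]'; python3 go.py .5513 -.0455 .157 18;  python3 - <<'E'
from fit import *
g=imaging.grab_frame("scene"); crop(g,(270,100,370,210),6,"s3.png")
E
```

```text
clock: 5.55
ee_pos: [0.5157, -0.3106, 0.1292]
tcp_rot: [[-0.951, -0.308, -0.003], [-0.308, 0.951, 0.001], [0.002, 0.002, -1.0]]
force: [-0.7, -0.6, -3.4]
grip_width: 0.0656
clock: 5.85
ee_pos: [0.5168, -0.3109, 0.1553]
tcp_rot: [[-0.951, -0.308, 0.002], [-0.308, 0.951, -0.0], [-0.002, -0.001, -1.0]]
force: [0.1, 0.9, -2.4]
grip_width: 0.0656
t 5.85 pos [ 0.5168 -0.3109  0.1553] yaw -162.04 tool delta mm [-114.6  241.8   -1.7] turn -0.04383147291059686 F [ 0.1  0.9 -2.4] grip 0.0656
```

View pics/s3.png

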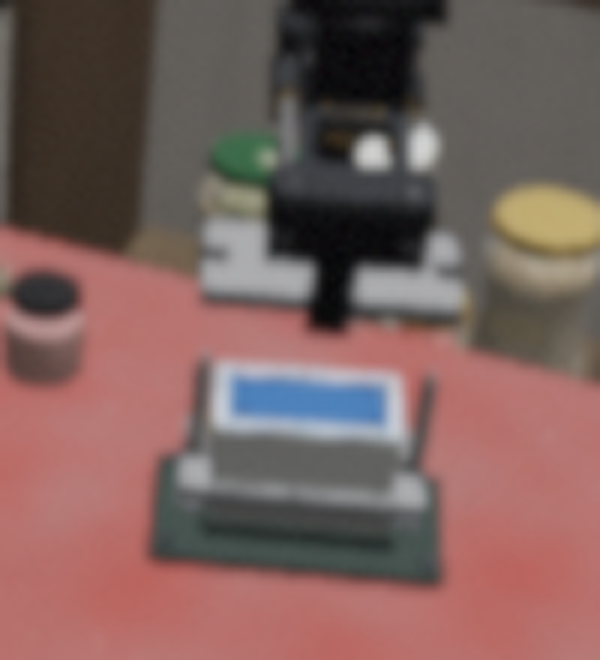

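```bash
python3 -m creep '[[40,[-0.016,0.034,0],0],[40,[-0.017,0.035,0],0],[40,[-0.016,0.035,0],0],[40,[-0.017,0.035,0],0],[40,[-0.016,0.034,0],0]]';  python3 -m creep '[[40,[-0.017,0.035,0],0],[40,[-0.016,0.034,0],0],[40,[0,0,0],0],[40,[0,0,0],0]]'; python3 go.py .5518 -.0455 .107 18;  python3 - <<'E'
from fit import *
g=imaging.grab_frame("scene"); crop(g,(220,120,330,260),5,"s4.png"); f=imaging.grab_frame("top"); crop(f,(200,170,310,290),6,"t4.png"); cv2.imwrite("pics/sfull4.png",g["color"][:,:,::-1])
E
```

```text
clock: 6.4
ee_pos: [0.5403, -0.1193, 0.153]
tcp_rot: [[-0.951, -0.308, -0.003], [-0.308, 0.951, 0.0], [0.003, 0.001, -1.0]]
force: [0.6, 1.0, -0.7]
grip_width: 0.0657
clock: 6.8
ee_pos: [0.5505, -0.0443, 0.1532]
tcp_rot: [[-0.951, -0.31, -0.003], [-0.31, 0.951, -0.0], [0.003, 0.001, -1.0]]
force: [-0.4, 0.0, -2.1]
grip_width: 0.0655
t 6.8 pos [ 0.5505 -0.0443  0.1532] yaw -161.93 tool delta mm [-1.  -1.6 46.2] turn 0.0695505713304101 F [-0.4  0.  -2.1] grip 0.0655
```

View pics/s4.png

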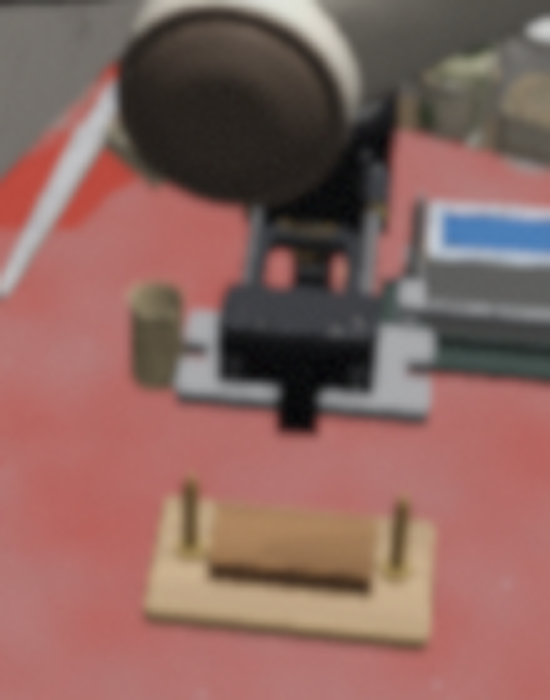

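View pics/t4.png

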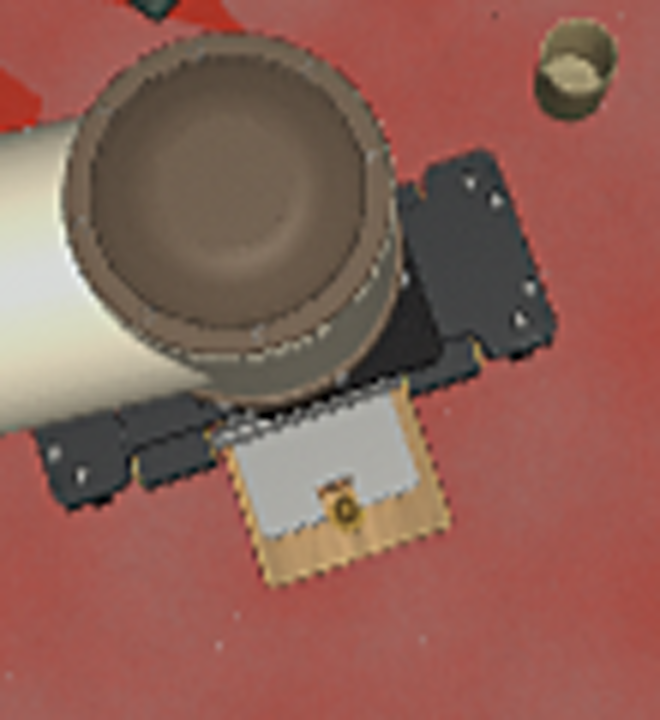

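View pics/sfull4.png

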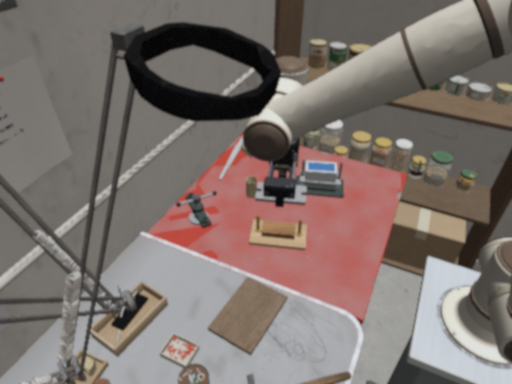

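```bash
python3 -m creep '[[40,[-0.001,-0.001,0.025],0],[40,[0,0,0.025],0],[40,[0,0,0.018],0],[40,[0,0,0],0],[40,[0,0,0],0]]'; python3 go.py .5518 -.0455 .081 18;  python3 - <<'E'
from fit import *
g=imaging.grab_frame("scene"); crop(g,(230,190,330,260),8,"s5.png"); f=imaging.grab_frame("top"); crop(f,(200,190,300,285),8,"t5.png")
E
python3 go.py .5518 -.0455 .081 18
```

```text
clock: 7.4
ee_pos: [0.5526, -0.0468, 0.0866]
tcp_rot: [[-0.952, -0.307, -0.0], [-0.307, 0.952, -0.001], [0.001, -0.0, -1.0]]
force: [0.1, 0.5, -1.9]
grip_width: 0.0661
t 7.4 pos [ 0.5526 -0.0468  0.0866] yaw -162.09 tool delta mm [0.4 1.5 5.6] turn -0.09365212230227371 F [ 0.1  0.5 -1.9] grip 0.0661
t 7.5 pos [ 0.5534 -0.0462  0.0877] yaw -162.06 tool delta mm [1.3 1.2 6.7] turn -0.06492754316087712 F [-0.1  0.2 -1.5] grip 0.0654
```

View pics/s5.png

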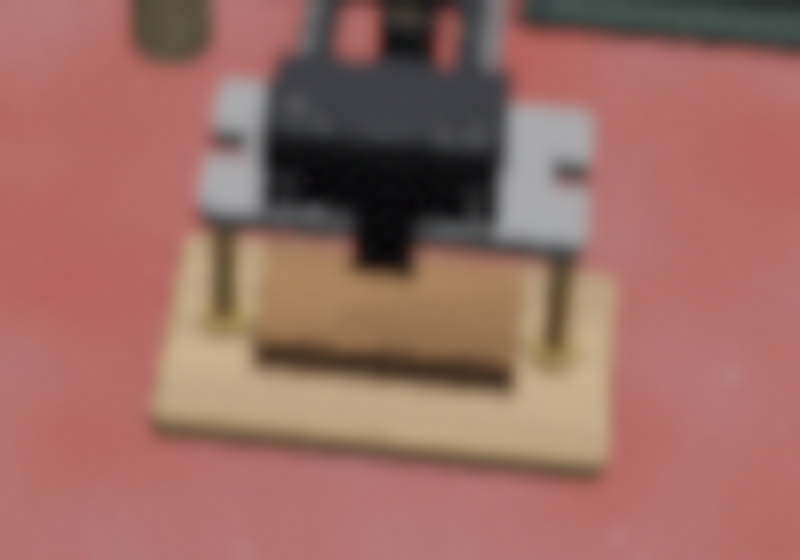

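View pics/t5.png

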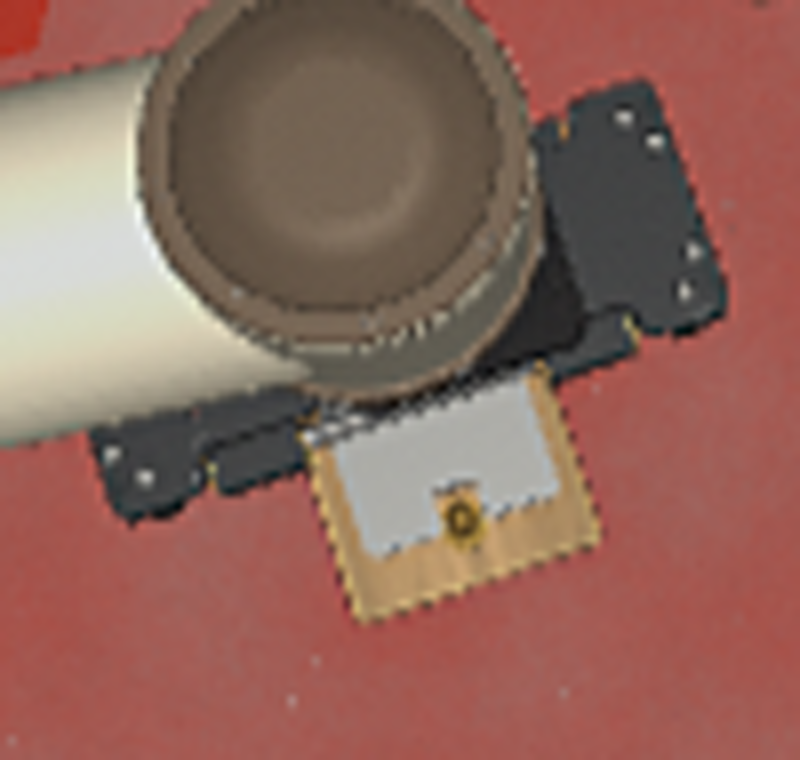

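Run:
```python
from fit import *
f=imaging.grab_frame("top"); g=imaging.grab_frame("scene")
z=.104; T=lambda u:px(u,(200,190),8); S=lambda u:px(u,(230,190),8)
t=[((-.065,.033,z),T((368,556))),((-.065,-.033,z),T((563,492))),((-.052,0,z),T((455,488)))]
s=[((.065,-.033,z),S((218,75))),((-.065,-.033,z),S((597,105))),((-.065,.033,z),S((588,241))),((.065,.033,z),S((202,212))),((.052,0,z),S((243,140))),((-.052,0,z),S((553,171)))]
it=[(f,X,u) for X,u in t]; isn=[(g,X,u) for X,u in s]
for n,i in(("top",it),("scene",isn)):
    p,r=fit(i,[.55,-.05,.31]); print(n,p[:2].round(4),np.degrees(p[2]).round(2),r.round(1).tolist())
    c,s_=np.cos(np.radians(18)),np.sin(np.radians(18))
# pins
sp=[((.059,0,.078),None)]
```

```text
top [ 0.5552 -0.0482] 16.7 [[-0.0, 0.1], [0.1, 0.1], [-0.1, -0.3]]
scene [ 0.551  -0.0486] 18.89 [[0.3, 0.3], [-0.5, 0.3], [0.1, -0.2], [-0.4, -0.6], [0.6, 0.5], [-0.1, -0.3]]
```

```bash
python3 -m creep '[[40,[0.001,0.002,0],0],[40,[0,0,0.007],0],[40,[0,0,0.005],0],[40,[0,0,0.003],0],[40,[0,0,0],0]]'; python3 go.py .5518 -.045 .081 18;  python3 - <<'E'
from fit import *
g=imaging.grab_frame("scene"); crop(g,(230,190,330,260),8,"s6.png"); f=imaging.grab_frame("top"); crop(f,(200,190,300,285),8,"t6.png")
E
python3 go.py .5518 -.045 .081 18
```

```text
clock: 8.1
ee_pos: [0.5504, -0.0442, 0.0707]
tcp_rot: [[-0.951, -0.309, -0.002], [-0.309, 0.951, -0.0], [0.002, 0.0, -1.0]]
force: [0.6, -0.0, -2.8]
grip_width: 0.066
t 8.1 pos [ 0.5504 -0.0442  0.0707] yaw -162.03 tool delta mm [ -1.1  -1.2 -10.3] turn -0.030845468978100143 F [ 0.6 -0.  -2.8] grip 0.066
t 8.2 pos [ 0.551  -0.0441  0.0714] yaw -162.02 tool delta mm [-0.5 -1.1 -9.6] turn -0.021212484421198496 F [ 1.   0.3 -2.1] grip 0.0653
```

View pics/s6.png

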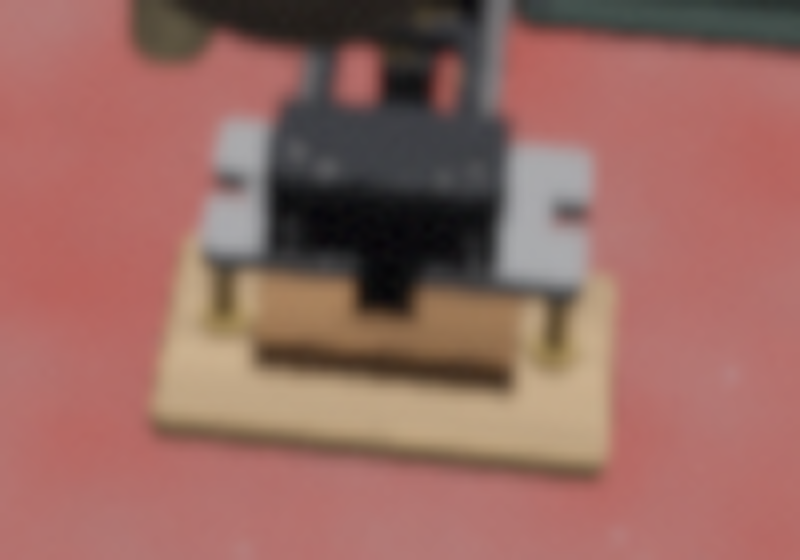

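View pics/t6.png

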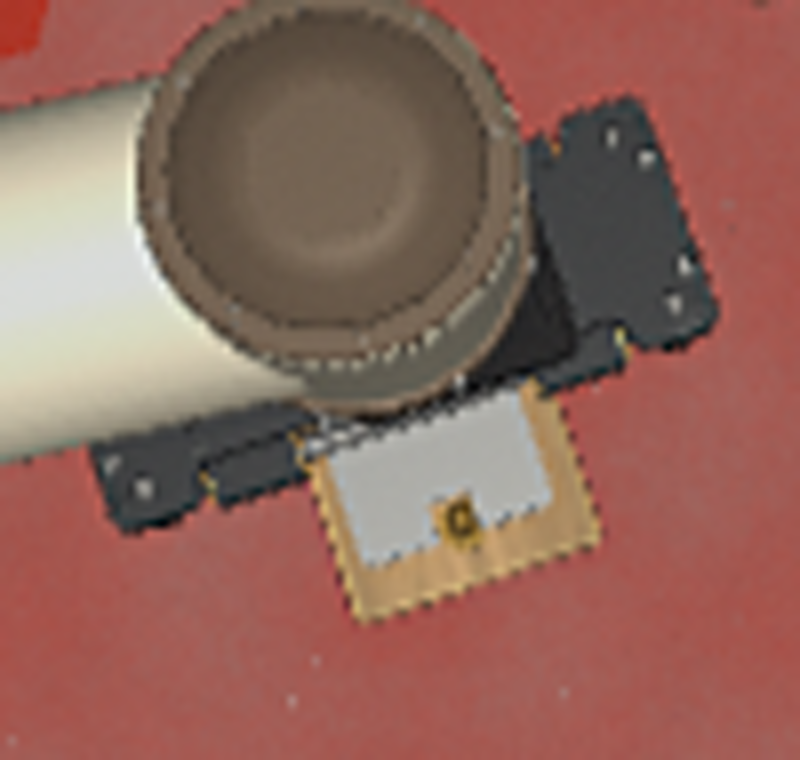

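```bash
python3 -m creep '[[40,[-0.0005,-0.0005,0.003],0],[40,[0,0,0.003],0],[40,[0,0,0.003],0],[40,[0,0,0],0]]'; python3 go.py .5518 -.045 .03 18;  python3 - <<'E'
from fit import *
g=imaging.grab_frame("scene"); crop(g,(230,190,330,260),8,"s7.png"); f=imaging.grab_frame("top"); crop(f,(200,190,300,285),8,"t7.png")
E
python3 go.py .5518 -.045 .03 18
```

```text
clock: 8.6
ee_pos: [0.5511, -0.0446, 0.0619]
tcp_rot: [[-0.951, -0.308, -0.001], [-0.308, 0.951, -0.0], [0.001, 0.0, -1.0]]
force: [0.1, 0.4, -1.7]
grip_width: 0.066
t 8.6 pos [ 0.5511 -0.0446  0.0619] yaw -162.04 tool delta mm [-0.5 -0.6 31.9] turn -0.04335983255469955 F [ 0.1  0.4 -1.7] grip 0.066
t 8.7 pos [ 0.5515 -0.0445  0.0624] yaw -162.03 tool delta mm [-0.1 -0.5 32.4] turn -0.03056034377038941 F [-0.2 -0.3 -2.5] grip 0.0657
```

View pics/s7.png

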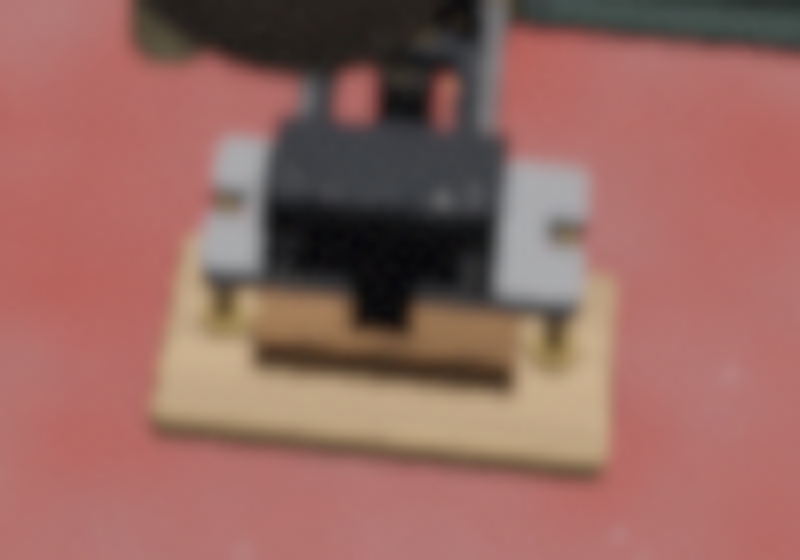

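View pics/t7.png

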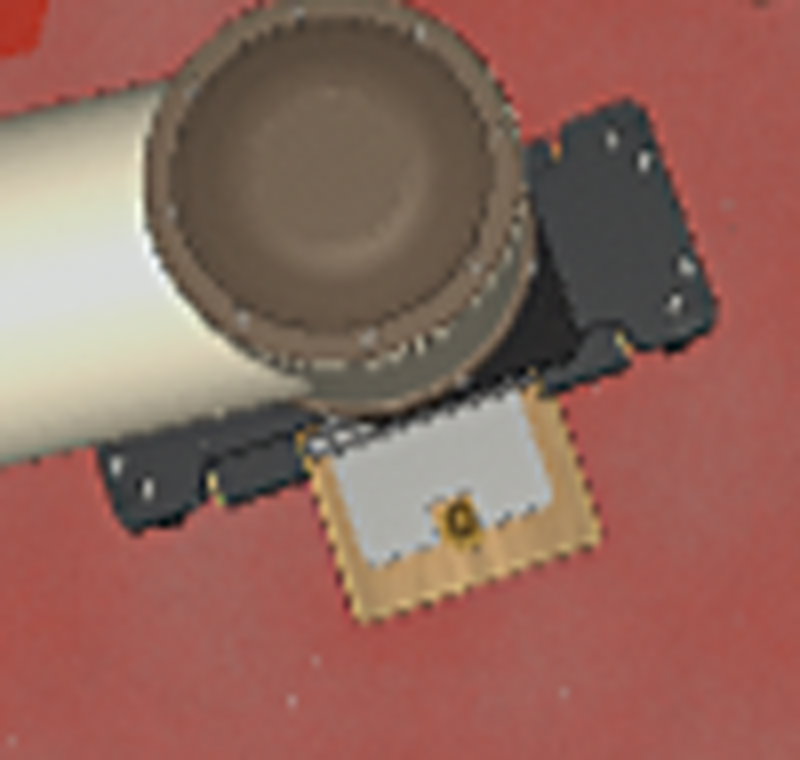

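```bash
python3 -m creep '[[40,[0,0,0.008],0],[40,[0,0,0.008],0],[40,[0,0,0.006],0],[40,[0,0,0.003],0],[40,[0,0,0],0]]'; python3 -m creep '[[40,[0,0,0.002],0],[40,[0,0,0.002],0],[40,[0,0,0],0]]'; python3 go.py .5518 -.045 .029 18
```

```text
clock: 9.2
ee_pos: [0.5511, -0.0446, 0.0367]
tcp_rot: [[-0.951, -0.308, -0.002], [-0.308, 0.951, -0.0], [0.002, 0.0, -1.0]]
force: [-1.1, -0.0, -1.7]
grip_width: 0.0659
clock: 9.5
ee_pos: [0.5515, -0.0445, 0.0334]
tcp_rot: [[-0.951, -0.308, -0.0], [-0.308, 0.951, -0.0], [0.0, 0.0, -1.0]]
force: [-0.4, 1.1, -2.6]
grip_width: 0.0657
t 9.5 pos [ 0.5515 -0.0445  0.0334] yaw -162.04 tool delta mm [-0.2 -0.6  4.4] turn -0.036535967144516235 F [-0.4  1.1 -2.6] grip 0.0657
```

```bash
for i in 1; do python3 -m creep '[[40,[0,0,0.002],0],[40,[0,0,0.001],0],[40,[0,0,0],0]]'; done; python3 -m creep '[[40,[0,0,0.001],0],[40,[0,0,0],0]]'; python3 -m creep '[[40,[0,0,0.001],0],[40,[0,0,0],0]]'
```

```text
clock: 9.8
ee_pos: [0.5515, -0.0445, 0.0304]
tcp_rot: [[-0.951, -0.308, -0.0], [-0.308, 0.951, -0.0], [0.0, 0.0, -1.0]]
force: [-0.2, -1.3, -2.9]
grip_width: 0.0656
clock: 10.0
ee_pos: [0.5515, -0.0445, 0.0295]
tcp_rot: [[-0.951, -0.308, -0.0], [-0.308, 0.951, -0.0], [0.0, 0.0, -1.0]]
force: [0.6, 0.1, -1.7]
grip_width: 0.0656
clock: 10.2
ee_pos: [0.5517, -0.0445, 0.0292]
tcp_rot: [[-0.951, -0.309, 0.0], [-0.309, 0.951, -0.0], [-0.0, -0.0, -1.0]]
force: [-0.7, 1.0, 3.0]
grip_width: 0.0657
```

```bash
python3 -m creep '[[78,[0,0,0],0],[80,[0,0,0],0],[90,[0,0,0],0],[100,[0,0,0],0],[100,[0,0,0],0]]'; python3 -m creep '[[100,[0,0,-0.02],0],[100,[0,0,-0.04],0],[100,[0,0,-0.04],0],[100,[0,0,-0.04],0]]'
python3 - <<'E'
from fit import *
g=imaging.grab_frame("scene"); crop(g,(230,190,330,260),8,"s8.png"); f=imaging.grab_frame("top"); crop(f,(200,190,300,285),8,"t8.png")
E
python3 go.py .516 -.3113 .157 18
```

```text
clock: 10.7
ee_pos: [0.5517, -0.0445, 0.0285]
tcp_rot: [[-0.951, -0.309, 0.0], [-0.309, 0.951, -0.0], [-0.0, -0.0, -1.0]]
force: [-0.1, 0.6, 0.2]
grip_width: 0.0837
clock: 11.1
ee_pos: [0.5513, -0.0446, 0.1699]
tcp_rot: [[-0.951, -0.309, -0.0], [-0.309, 0.951, -0.0], [0.0, -0.0, -1.0]]
force: [1.0, 0.5, -0.4]
grip_width: 0.0871
t 11.2 pos [ 0.5554 -0.0443  0.175 ] yaw -161.96 tool delta mm [ 120.4 -241.6   17.3] turn 0.042866468984641415 F [1.2 0.1 0. ] grip 0.087
```

View pics/s8.png

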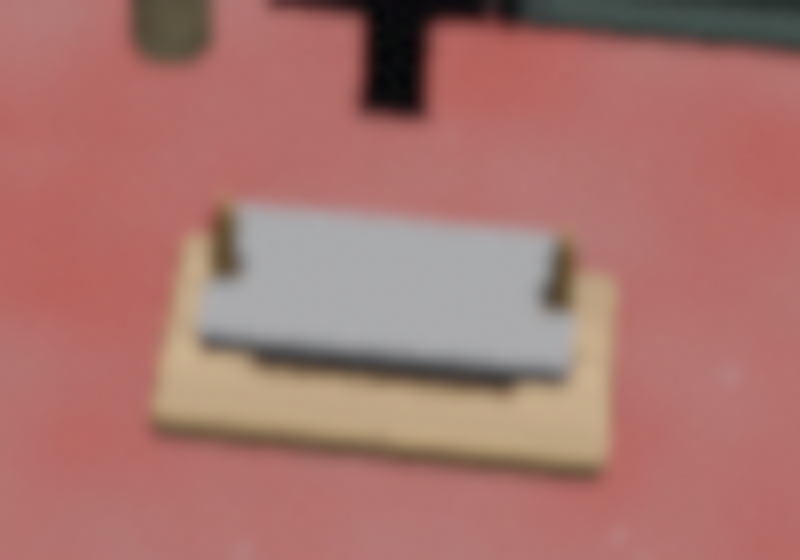

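```bash
python3 -m creep '[[100,[0.017,-0.034,0],0],[100,[0.017,-0.035,0],0],[100,[0.017,-0.035,0],0],[100,[0.017,-0.035,0],0],[100,[0.017,-0.034,0],0]]'; python3 -m creep '[[100,[0.017,-0.034,0],0],[100,[0.017,-0.034,0],0],[100,[0,0,0],0],[100,[0,0,0],0]]'; python3 go.py .5165 -.311 .052 18
python3 - <<'E'
from fit import *
g=imaging.grab_frame("scene"); crop(g,(285,140,355,205),10,"s9.png");f=imaging.grab_frame("top"); crop(f,(300,200,390,290),8,"t9.png")
E
python3 go.py .5165 -.311 .052 18
```

```text
clock: 11.7
ee_pos: [0.5234, -0.2366, 0.1679]
tcp_rot: [[-0.951, -0.309, -0.001], [-0.309, 0.951, 0.0], [0.001, 0.001, -1.0]]
force: [0.4, 0.2, 0.2]
grip_width: 0.0869
clock: 12.1
ee_pos: [0.512, -0.3109, 0.1675]
tcp_rot: [[-0.952, -0.307, -0.001], [-0.307, 0.952, 0.001], [0.001, 0.001, -1.0]]
force: [-0.1, 0.9, -0.0]
grip_width: 0.0871
t 12.1 pos [ 0.512  -0.3109  0.1675] yaw -162.15 tool delta mm [ -4.3  -1.7 115.5] turn -0.1509673527291966 F [-0.1  0.9 -0. ] grip 0.0871
t 12.2 pos [ 0.5126 -0.3097  0.1681] yaw -162.0 tool delta mm [ -3.3  -2.5 116.1] turn -0.002386516870160449 F [0.9 0.4 0.6] grip 0.0872
```

View pics/s9.png

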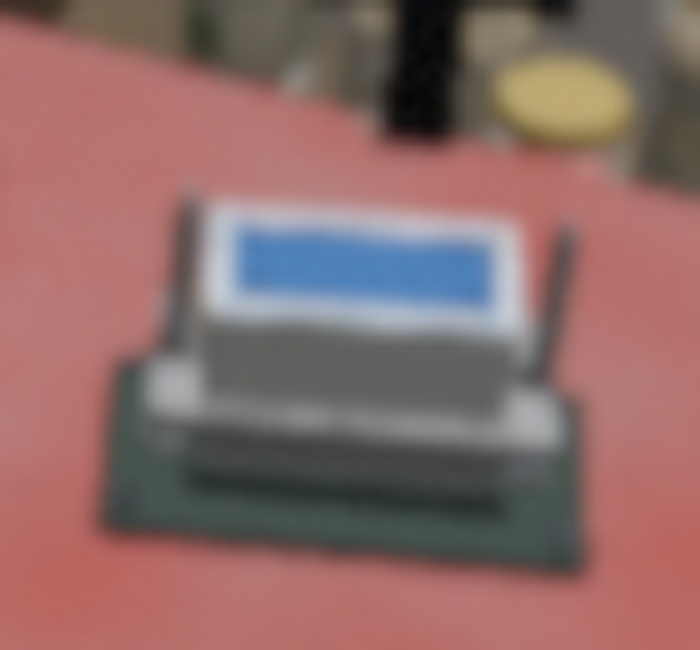

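View pics/t9.png

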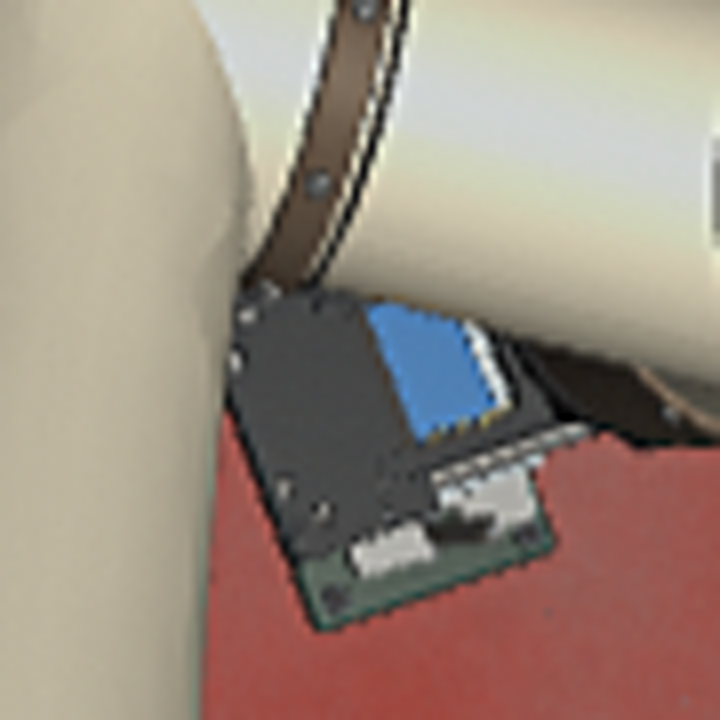

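```bash
python3 - <<'E'
from fit import *
g=imaging.grab_frame("scene"); z=.086
S=lambda u:px(u,(285,140),10)
s=[((.049,-.028,z),S((207,197))),((-.049,-.028,z),S((523,216))),((-.049,.028,z),S((527,336))),((.049,.028,z),S((203,322)))]
p,r=fit([(g,X,u) for X,u in s],[.51,-.31,.31]); print(p[:2].round(4),np.degrees(p[2]).round(2),r.round(1).tolist())
E
python3 go.py .5165 -.311 .052 18
```

```text
[ 0.5162 -0.3101] 19.34 [[0.4, 0.9], [-0.8, 1.0], [-0.3, -0.5], [0.6, -1.3]]
t 12.25 pos [ 0.5128 -0.3094  0.1683] yaw -161.96 tool delta mm [ -3.   -2.7 116.3] turn 0.040060327560240694 F [-0.2  0.1 -0.4] grip 0.087
```

```bash
python3 -m creep '[[100,[-0.003,-0.002,0.03],0],[100,[0,0,0.03],0],[100,[0,0,0.025],0],[100,[0,0,0.018],0],[100,[0,0,0.007],0]]'; python3 -m creep '[[100,[0,0,0],0],[100,[0,0,0],0]]'; python3 go.py .5165 -.311 .053 18
```

```text
clock: 12.75
ee_pos: [0.5154, -0.3097, 0.0566]
tcp_rot: [[-0.951, -0.31, -0.003], [-0.31, 0.951, 0.001], [0.003, 0.002, -1.0]]
force: [-0.3, -0.1, 0.8]
grip_width: 0.0871
clock: 12.95
ee_pos: [0.5172, -0.3112, 0.0596]
tcp_rot: [[-0.951, -0.31, 0.002], [-0.31, 0.951, -0.001], [-0.001, -0.001, -1.0]]
force: [0.9, 0.0, -0.2]
grip_width: 0.0867
t 12.95 pos [ 0.5172 -0.3112  0.0596] yaw -161.96 tool delta mm [0.6 0.4 6.6] turn 0.03778634629480848 F [ 0.9  0.  -0.2] grip 0.0867
```

```bash
python3 -m creep '[[100,[0.0005,0,0.006],0],[72,[0,0,0],0],[68,[0,0,0],0],[60,[0,0,0],0],[50,[0,0,0],0]]'; python3 -m creep '[[40,[0,0,0],0],[30,[0,0,0],0]]'; python3 go.py .5165 -.311 .053 18
```

```text
clock: 13.45
ee_pos: [0.5158, -0.3117, 0.0528]
tcp_rot: [[-0.951, -0.308, 0.0], [-0.308, 0.951, -0.0], [-0.0, -0.0, -1.0]]
force: [-0.1, -0.8, -0.1]
grip_width: 0.063
clock: 13.65
ee_pos: [0.5157, -0.3115, 0.0527]
tcp_rot: [[-0.951, -0.308, -0.0], [-0.308, 0.951, 0.0], [0.0, 0.0, -1.0]]
force: [-0.6, 1.2, 0.9]
grip_width: 0.0555
t 13.65 pos [ 0.5157 -0.3115  0.0527] yaw -162.03 tool delta mm [-0.9  0.2 -0.3] turn -0.03208275634068514 F [-0.6  1.2  0.9] grip 0.0555
```

```bash
python3 -m creep '[[30,[0,0,0],0],[30,[0,0,-0.005],0],[30,[0,0,-0.01],0],[30,[0,0,-0.015],0],[30,[0,0,-0.02],0]]'; python3 -m creep '[[30,[0,0,-0.025],0],[30,[0,0,-0.025],0],[30,[0,0,-0.015],0],[30,[0,0,0],0]]'; python3 go.py .5155 .220 .17 84;python3 - <<'E'
from fit import *
g=imaging.grab_frame("scene"); cv2.imwrite("pics/s10.png",g["color"][:,:,::-1])
E
```

```text
clock: 14.15
ee_pos: [0.5148, -0.3112, 0.1023]
tcp_rot: [[-0.951, -0.308, -0.003], [-0.308, 0.951, 0.001], [0.002, 0.002, -1.0]]
force: [0.1, 0.6, -2.8]
grip_width: 0.0558
clock: 14.55
ee_pos: [0.5171, -0.3122, 0.1707]
tcp_rot: [[-0.951, -0.309, 0.006], [-0.309, 0.951, -0.002], [-0.005, -0.004, -1.0]]
force: [1.0, -0.1, -4.0]
grip_width: 0.0562
t 14.55 pos [ 0.5171 -0.3122  0.1707] yaw -162.01 tool delta mm [-1.628e+02  5.067e+02 -5.000e-01] turn -66.01429794969044 F [ 1.  -0.1 -4. ] grip 0.0562
```

View pics/s10.png

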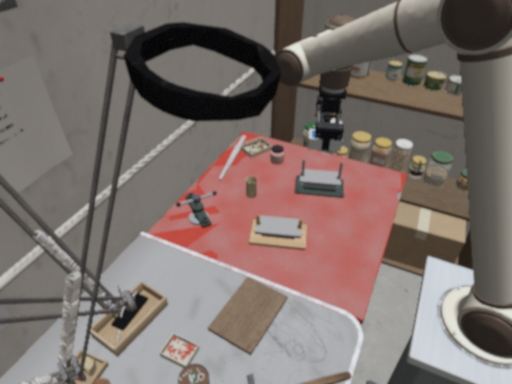

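```bash
python3 - <<'E'
from h import *
s=robot.get_state(); print(np.round(s["qpos"],3))
E
python3 -m creep '[[30,[-0.012,0.036,0],0],[30,[-0.012,0.036,0.005],0],[30,[-0.012,0.036,0.005],0],[30,[-0.012,0.036,0.005],0],[30,[-0.012,0.036,0],0]]'
python3 - <<'E'
from fit import *
s=robot.get_state(); print(np.round(s["qpos"],3))
E
python3 go.py .5155 .220 .155 84
```

```text
[-0.275  0.388 -0.128 -0.    -1.052 -0.982]
clock: 15.1
ee_pos: [0.5154, -0.1203, 0.1502]
tcp_rot: [[-0.951, -0.308, -0.005], [-0.308, 0.951, 0.0], [0.004, 0.002, -1.0]]
force: [1.1, 0.6, -3.2]
grip_width: 0.0558
[ 7.700e-02  2.920e-01 -3.270e-01 -1.000e-03 -9.560e-01 -1.334e+00]
t 15.1 pos [ 0.5154 -0.1203  0.1502] yaw -162.08 tool delta mm [-104.8  323.8   -4.6] turn -66.0815710686598 F [ 1.1  0.6 -3.2] grip 0.0558
```

```bash
python3 -m creep '[[30,[0,0,0],-8],[30,[0,0,0],-8.4],[30,[0,0,0],-8.4],[30,[0,0,0],-8.4],[30,[0,0,0],-8.4]]'
python3 -m creep '[[30,[0,0,0],-8.4],[30,[0,0,0],-8.4],[30,[0,0,0],-7.7],[30,[0,0,0],0],[30,[0,0,0],0]]'
python3 go.py .5155 .220 .15 84
```

```text
clock: 15.6
ee_pos: [0.5161, -0.1217, 0.151]
tcp_rot: [[-0.501, -0.865, -0.003], [-0.865, 0.501, 0.0], [0.001, 0.003, -1.0]]
force: [0.7, 0.7, -3.5]
grip_width: 0.0557
clock: 16.1
ee_pos: [0.5166, -0.1218, 0.1516]
tcp_rot: [[-0.106, -0.994, -0.002], [-0.994, 0.106, 0.0], [0.0, 0.002, -1.0]]
force: [-0.4, -0.3, -2.6]
grip_width: 0.0558
t 16.1 pos [ 0.5166 -0.1218  0.1516] yaw -96.11 tool delta mm [-339.8   37.4    1.6] turn -0.10963662029917032 F [-0.4 -0.3 -2.6] grip 0.0558
```

```bash
python3 -m creep '[[30,[-0.036,0.004,0],0],[30,[-0.038,0.004,0],0],[30,[-0.038,0.004,0],0],[30,[-0.038,0.004,0],0],[30,[-0.036,0.004,0],0]]'
python3 - <<'E'
from fit import *
g=imaging.grab_frame("scene"); cv2.imwrite("pics/s11.png",g["color"][:,:,::-1])
f=imaging.grab_frame("top"); cv2.imwrite("pics/t11.png",f["color"][:,:,::-1])
E
python3 go.py .5155 .220 .15 84
```

```text
clock: 16.6
ee_pos: [0.5162, 0.0667, 0.1523]
tcp_rot: [[-0.106, -0.994, -0.0], [-0.994, 0.106, -0.0], [0.0, 0.0, -1.0]]
force: [0.2, 0.1, -3.6]
grip_width: 0.0555
t 16.7 pos [0.5169 0.0688 0.1524] yaw -95.79 tool delta mm [-150.3   16.6    2.5] turn 0.20588717078555874 F [-1.   0.  -2.6] grip 0.0557
```

View pics/s11.png

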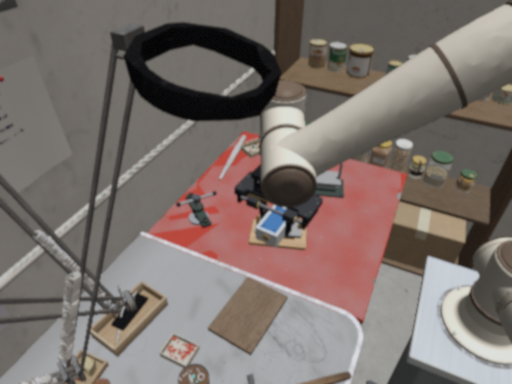

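View pics/t11.png

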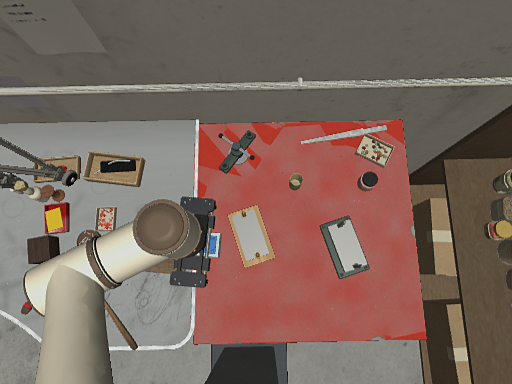

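Run:
```python
from fit import *
f=imaging.grab_frame("top"); g=imaging.grab_frame("scene")
def ray(h,u):
    R=np.array(h["R"]);o=-R.T@h["t"];d=R.T@np.array([(u[0]-h["cx"])/h["fx"],(u[1]-h["cy"])/h["fy"],1]);return o,d
for a,b in (((165,225),(288,90)),((165,225),(290,185)),((70,280),(480,60))):
    o1,d1=ray(f,a);o2,d2=ray(g,b)
    s=np.linalg.lstsq(np.c_[d1,-d2],o2-o1,rcond=None)[0]; X,Y=o1+d1*s[0],o2+d2*s[1]; print(X.round(3),Y.round(3))
    M=(X+Y)/2
    for dy in(0,.05,.1,.15): print("   ",proj(g,M+[0,dy,0]).round(0).tolist(), "depth",((np.array(g["R"])@(M+[0,dy,0]))+g["t"])[2].round(2))
```

```text
[0.52  0.063 0.511] [0.509 0.06  0.509]
    [[285.0, 89.0]] depth 0.72
    [[274.0, 101.0]] depth 0.69
    [[262.0, 113.0]] depth 0.65
    [[249.0, 127.0]] depth 0.62
[0.544 0.111 0.336] [0.477 0.099 0.324]
    [[274.0, 180.0]] depth 0.81
    [[264.0, 194.0]] depth 0.77
    [[253.0, 210.0]] depth 0.74
    [[241.0, 227.0]] depth 0.7
[0.444 0.131 0.636] [0.23  0.147 0.646]
    [[392.0, 47.0]] depth 0.53
    [[384.0, 61.0]] depth 0.49
    [[376.0, 76.0]] depth 0.46
    [[366.0, 93.0]] depth 0.42
```

```bash
python3 -m creep '[[30,[-0.03,0.003,0.02],0],[30,[-0.03,0.003,0.03],0],[30,[-0.03,0.003,0.02],0],[30,[-0.03,0.004,0.02],0],[30,[-0.028,0.003,0],0]]'
python3 -m creep '[[30,[0,0,0],0],[30,[0,0,0],0]]'
python3 - <<'E'
from fit import *
g=imaging.grab_frame("scene"); cv2.imwrite("pics/s12.png",g["color"][:,:,::-1])
E
python3 go.py .5155 .220 .022 84
```

```text
clock: 17.3
ee_pos: [0.514, 0.2126, 0.0591]
tcp_rot: [[-0.107, -0.994, -0.006], [-0.994, 0.107, -0.004], [0.005, 0.006, -1.0]]
force: [0.1, -0.9, -3.7]
grip_width: 0.0557
clock: 17.5
ee_pos: [0.516, 0.2134, 0.0622]
tcp_rot: [[-0.104, -0.995, -0.001], [-0.995, 0.104, -0.001], [0.001, 0.001, -1.0]]
force: [-1.0, -0.8, -2.9]
grip_width: 0.0562
t 17.55 pos [0.5159 0.2129 0.0624] yaw -96.04 tool delta mm [-7.1  1.1 40.4] turn -0.03843139936282114 F [ 0.5 -0.3 -3.6] grip 0.0558
```

View pics/s12.png

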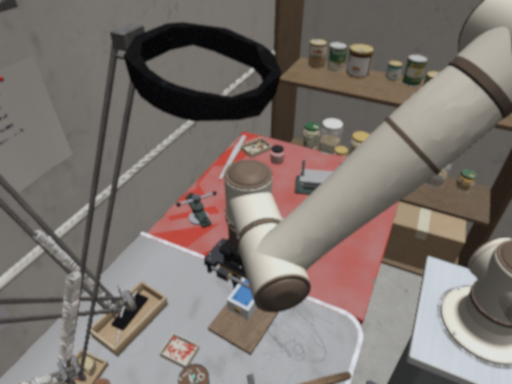

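```bash
python3 -m creep '[[30,[-0.0075,0.001,0.012],0],[30,[0,0,0.01],0],[30,[0,0,0.008],0],[30,[0,0,0.004],0],[30,[0,0,0],0]]'
python3 -m creep '[[30,[0,0,0],0],[30,[0,0,0],0]]'
python3 - <<'E'
from fit import *
g=imaging.grab_frame("scene"); crop(g,(190,250,310,360),6,"s13.png");f=imaging.grab_frame("top"); crop(f,(100,190,220,300),6,"t13.png")
E
python3 go.py .515 .2205 .022 84
```

```text
clock: 18.05
ee_pos: [0.5152, 0.221, 0.0275]
tcp_rot: [[-0.104, -0.995, -0.002], [-0.995, 0.104, -0.001], [0.002, 0.002, -1.0]]
force: [0.3, -0.7, -4.2]
grip_width: 0.056
clock: 18.25
ee_pos: [0.5161, 0.2218, 0.0289]
tcp_rot: [[-0.103, -0.995, 0.001], [-0.995, 0.103, 0.0], [-0.001, -0.001, -1.0]]
force: [-0.9, 0.4, -3.6]
grip_width: 0.0556
t 18.35 pos [0.516  0.2219 0.029 ] yaw -95.93 tool delta mm [1.5 0.9 7. ] turn 0.07108009032145901 F [ 0.2  0.1 -3.4] grip 0.0561
```

View pics/s13.png

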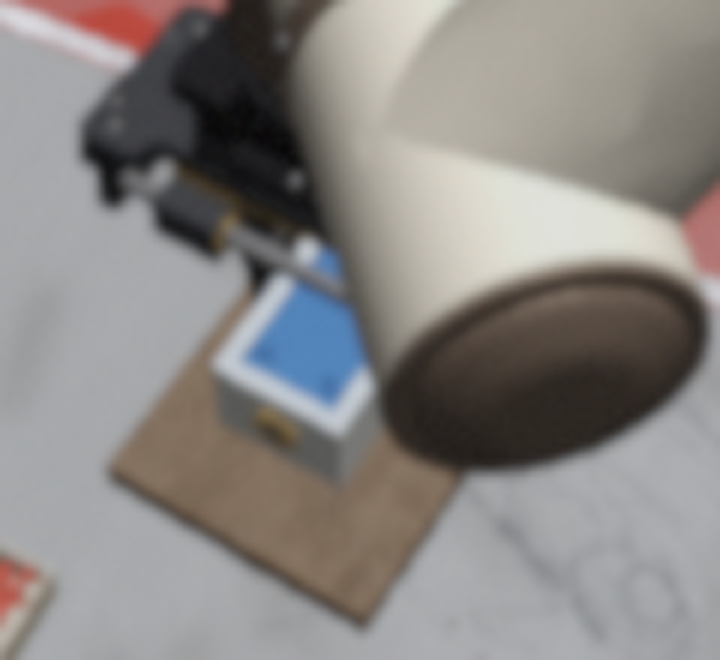

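View pics/t13.png

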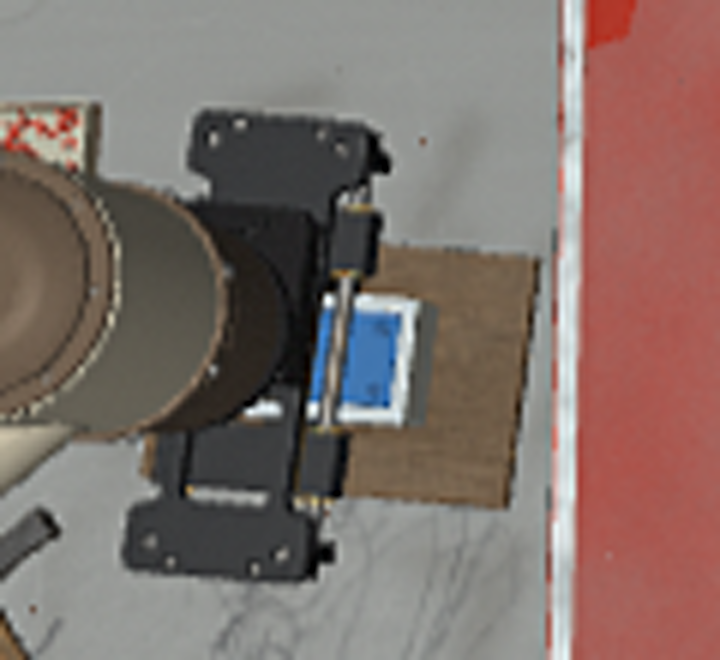

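```bash
python3 - <<'E'
from fit import *
g=imaging.grab_frame("scene"); f=imaging.grab_frame("top"); z=.0623
S=lambda u:px(u,(190,250),6); T=lambda u:px(u,(100,190),6)
s=[(g,(.049,-.028,z),S((213,368))),(g,(.049,.028,z),S((341,437)))]
t=[(f,(-.049,-.028,z),T((423,299))),(f,(-.049,.028,z),T((408,424)))]
for n,i in (("s",s),("t",t),("b",s+t)):
    p,r=fit(i,[.51,.22,1.47]); print(n,p[:2].round(4),np.degrees(p[2]).round(2),r.round(1).tolist())
E
python3 go.py .515 .2205 .022 84
```

```text
s [0.5148 0.2241] 84.79 [[-0.0, -0.0], [0.0, 0.0]]
t [0.5185 0.2217] 85.22 [[0.0, -0.1], [-0.0, 0.1]]
b [0.5169 0.223 ] 86.71 [[-0.2, -0.1], [0.3, -0.8], [-0.7, 0.0], [-0.2, 0.2]]
t 18.45 pos [0.5159 0.2218 0.0289] yaw -95.93 tool delta mm [1.4 0.8 6.9] turn 0.07163787659612808 F [ 0.1 -0.2 -3.1] grip 0.0562
```

```bash
python3 -m creep '[[30,[0.0025,0.0017,0.003],0.5],[30,[0,0,0.002],0],[30,[0,0,0.001],0],[30,[0,0,0.001],0],[30,[0,0,0],0]]'; python3 -m creep '[[30,[0,0,0.001],0],[30,[0,0,0],0]]'; python3 go.py .515 .2205 .0197 84
```

```text
clock: 18.95
ee_pos: [0.5139, 0.2194, 0.0215]
tcp_rot: [[-0.112, -0.994, 0.0], [-0.994, 0.112, 0.0], [-0.0, -0.0, -1.0]]
force: [0.3, 0.3, -3.1]
grip_width: 0.0561
clock: 19.15
ee_pos: [0.514, 0.2194, 0.0214]
tcp_rot: [[-0.112, -0.994, 0.0], [-0.994, 0.112, 0.0], [-0.0, -0.0, -1.0]]
force: [-2.0, -1.3, 4.7]
grip_width: 0.0556
t 19.15 pos [0.514  0.2194 0.0214] yaw -96.41 tool delta mm [-1.2 -0.9  1.7] turn -0.414854097083321 F [-2.  -1.3  4.7] grip 0.0556
```

```bash
python3 -m creep '[[67,[0,0,0],0],[70,[0,0,0],0],[85,[0,0,0],0],[100,[0,0,0],0],[100,[0,0,0],0]]'; python3 -m creep '[[100,[0,0,0],0],[100,[0,0,-0.01],0],[100,[0,0,-0.02],0],[100,[0,0,-0.03],0]]'; python3 go.py .5155 .0688 .15 18
```

```text
clock: 19.65
ee_pos: [0.5139, 0.2194, 0.0205]
tcp_rot: [[-0.112, -0.994, 0.0], [-0.994, 0.112, 0.0], [-0.0, -0.0, -1.0]]
force: [-0.3, -0.3, -0.8]
grip_width: 0.0774
clock: 20.05
ee_pos: [0.5129, 0.2187, 0.0804]
tcp_rot: [[-0.112, -0.994, -0.003], [-0.994, 0.112, -0.002], [0.002, 0.003, -1.0]]
force: [0.4, 0.4, 0.1]
grip_width: 0.0868
t 20.05 pos [0.5129 0.2187 0.0804] yaw -96.44 tool delta mm [148.8 -19.2 -69.3] turn 65.5598527648358 F [0.4 0.4 0.1] grip 0.0868
```

```bash
python3 -m creep '[[100,[0.034,-0.004,-0.005],0],[100,[0.037,-0.005,-0.012],0],[100,[0.037,-0.005,-0.018],0],[100,[0.037,-0.005,-0.022],0],[100,[0.037,-0.005,-0.015],0]]'; python3 -m creep '[[100,[0,0,0],8.4],[100,[0,0,0],8.5],[100,[0,0,0],8.5],[100,[0,0,0],8.5],[100,[0,0,0],8.5]]';python3 -m creep '[[100,[0,0,0],8.4],[100,[0,0,0],8.4],[100,[0,0,0],6.4],[100,[0,0,0],0]]'; python3 go.py .516 -.311 .16 18
python3 - <<'E'
from fit import *
g=imaging.grab_frame("scene"); crop(g,(190,250,310,360),6,"s14.png");f=imaging.grab_frame("top"); cv2.imwrite("pics/t14.png",f["color"][:,:,::-1]); crop(g,(270,140,370,210),8,"s14p.png")
E
```

```text
clock: 20.55
ee_pos: [0.5177, 0.0345, 0.155]
tcp_rot: [[-0.111, -0.994, 0.003], [-0.994, 0.111, 0.001], [-0.001, -0.003, -1.0]]
force: [1.0, -0.1, -0.2]
grip_width: 0.0871
clock: 21.05
ee_pos: [0.5173, 0.0357, 0.1534]
tcp_rot: [[-0.757, -0.654, 0.001], [-0.654, 0.757, 0.0], [-0.001, -0.0, -1.0]]
force: [-0.4, 0.1, -0.4]
grip_width: 0.087
clock: 21.45
ee_pos: [0.5173, 0.0358, 0.1533]
tcp_rot: [[-0.951, -0.309, 0.001], [-0.309, 0.951, 0.0], [-0.001, 0.0, -1.0]]
force: [-0.0, -0.3, -0.0]
grip_width: 0.0869
t 21.45 pos [0.5173 0.0358 0.1533] yaw -162.02 tool delta mm [ 108.3 -329.5   -6.8] turn -0.01811225438780184 F [-0.  -0.3 -0. ] grip 0.0869
```

View pics/s14.png

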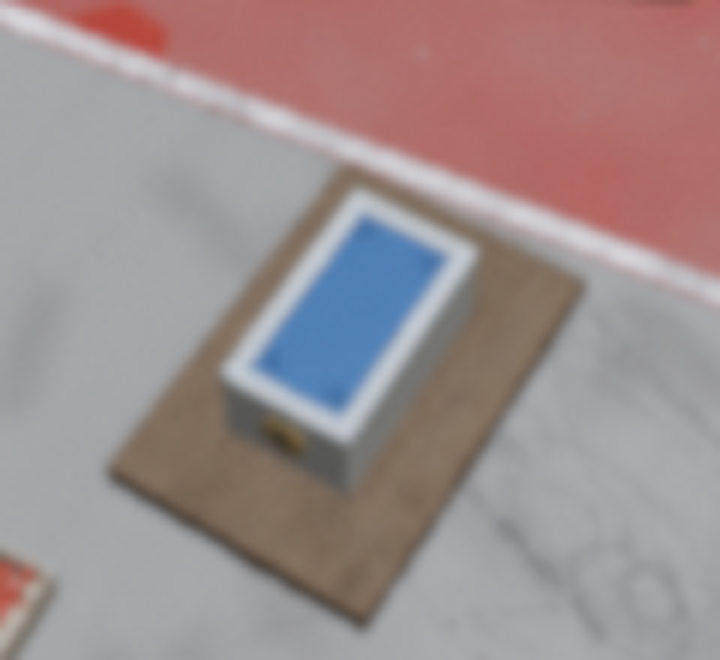

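View pics/s14p.png

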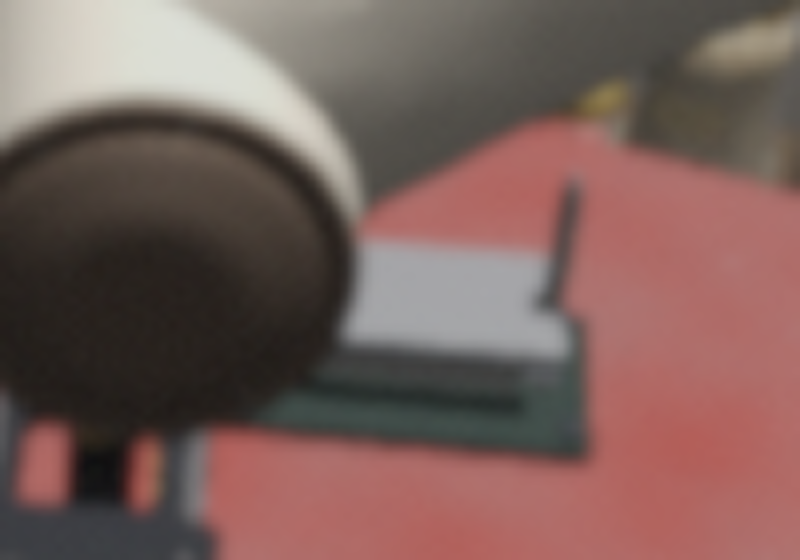

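View pics/t14.png

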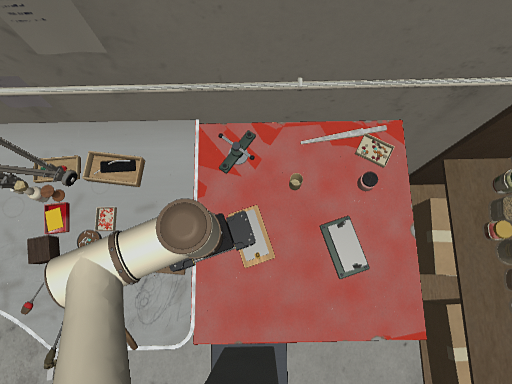

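```bash
python3 -m creep '[[100,[0.012,-0.036,0],0],[100,[0.012,-0.037,0],0],[100,[0.012,-0.037,0],0],[100,[0.012,-0.037,0],0],[100,[0.012,-0.037,0],0]]'; python3 -m creep '[[100,[0.012,-0.037,0],0],[100,[0.012,-0.037,0],0],[100,[0.012,-0.037,0],0],[100,[0.012,-0.034,0],0],[100,[0,0,0],0]]';python3 -m creep '[[100,[0,0,0],0],[100,[0,0,0],0]]'; python3 go.py .516 -.311 .1 18
python3 - <<'E'
from fit import *
f=imaging.grab_frame("top"); g=imaging.grab_frame("scene");  crop(g,(285,145,355,205),10,"s15.png")
E
python3 go.py .516 -.311 .1 18
```

```text
clock: 22.05
ee_pos: [0.5168, -0.1592, 0.1529]
tcp_rot: [[-0.95, -0.311, 0.001], [-0.311, 0.95, -0.0], [-0.0, -0.0, -1.0]]
force: [1.2, -0.4, 0.1]
grip_width: 0.087
clock: 22.55
ee_pos: [0.5156, -0.3141, 0.1523]
tcp_rot: [[-0.952, -0.306, 0.0], [-0.306, 0.952, -0.001], [0.0, -0.001, -1.0]]
force: [0.5, 0.3, -0.4]
grip_width: 0.087
clock: 22.75
ee_pos: [0.5159, -0.3097, 0.1526]
tcp_rot: [[-0.951, -0.31, -0.0], [-0.31, 0.951, 0.0], [0.0, 0.0, -1.0]]
force: [-0.3, -0.1, 0.3]
grip_width: 0.0868
t 22.75 pos [ 0.5159 -0.3097  0.1526] yaw -161.95 tool delta mm [ 0.3 -1.2 52.6] turn 0.04587461643239976 F [-0.3 -0.1  0.3] grip 0.0868
t 22.85 pos [ 0.5162 -0.3094  0.1528] yaw -161.92 tool delta mm [ 0.7 -1.5 52.8] turn 0.08364290836459531 F [-0.1  0.4 -0.2] grip 0.0871
```

View pics/s15.png

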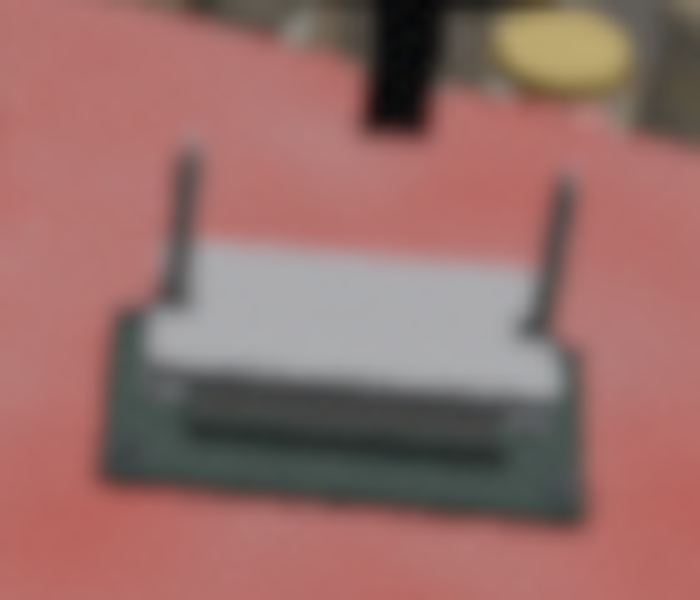

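```bash
python3 - <<'E'
from fit import *
g=imaging.grab_frame("scene"); z=.046
S=lambda u:px(u,(285,145),10)
s=[(g,(.065,.033,z),S((145,360))),(g,(-.065,.033,z),S((565,392)))]
s2=[(g,(.065,-.033,z),S((172,233))),(g,(-.065,-.033,z),S((565,265)))]
for i in (s,s+s2):
    p,r=fit(i,[.51,-.31,.31]); print(p[:2].round(4),np.degrees(p[2]).round(2),r.round(1).tolist())
E
python3 -m creep '[[100,[0.0005,-0.0015,0.03],0],[100,[0,0,0.03],0],[100,[0,0,0.022],0],[100,[0,0,0.014],0],[100,[0,0,0.006],0]]'; python3 -m creep '[[100,[0,0,0.004],0],[100,[0,0,0],0],[100,[0,0,0],0]]'; python3 go.py .516 -.311 .0372 18
```

```text
[ 0.5158 -0.3122] 18.66 [[0.5, 0.0], [-0.5, 0.0]]
[ 0.5138 -0.3143] 16.92 [[1.0, -0.6], [0.0, 0.2], [-0.5, -0.0], [-0.4, 0.4]]
clock: 23.4
ee_pos: [0.5157, -0.3113, 0.0494]
tcp_rot: [[-0.951, -0.31, -0.002], [-0.31, 0.951, 0.001], [0.002, 0.001, -1.0]]
force: [-0.2, 0.3, 0.7]
grip_width: 0.0869
clock: 23.7
ee_pos: [0.5167, -0.3123, 0.0476]
tcp_rot: [[-0.951, -0.309, 0.002], [-0.309, 0.951, -0.001], [-0.002, -0.001, -1.0]]
force: [-0.6, 0.2, -0.2]
grip_width: 0.0872
t 23.7 pos [ 0.5167 -0.3123  0.0476] yaw -162.02 tool delta mm [ 0.3  1.4 10.4] turn -0.015409127428881675 F [-0.6  0.2 -0.2] grip 0.0872
```

```bash
python3 -m creep '[[100,[0,0.0005,0.005],0],[100,[0,0,0.005],0],[85,[0,0,0],0],[82,[0,0,0],0],[82,[0,0,0],0]]'; python3 go.py .516 -.311 .0372 18;  python3 - <<'E'
from fit import *
g=imaging.grab_frame("scene");  crop(g,(285,125,355,205),8,"s16.png")
E
python3 go.py .516 -.311 .0372 18
```

```text
clock: 24.2
ee_pos: [0.5159, -0.3117, 0.0366]
tcp_rot: [[-0.951, -0.309, 0.0], [-0.309, 0.951, -0.0], [-0.0, -0.0, -1.0]]
force: [-0.0, -0.2, 0.0]
grip_width: 0.0736
t 24.2 pos [ 0.5159 -0.3117  0.0366] yaw -162.03 tool delta mm [-0.3  0.6 -0.6] turn -0.031046480897884976 F [-0.  -0.2  0. ] grip 0.0736
t 24.25 pos [ 0.516  -0.3117  0.0367] yaw -162.03 tool delta mm [-0.2  0.6 -0.5] turn -0.03130242707743491 F [0.3 0.2 0.5] grip 0.0727
```

View pics/s16.png

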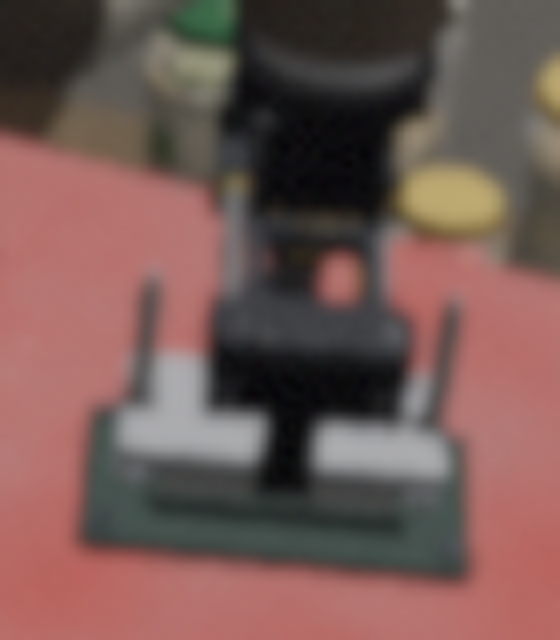

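```bash
python3 -m creep '[[75,[0,0,0],0],[65,[0,0,0],0],[50,[0,0,0],0],[40,[0,0,0],0],[40,[0,0,0],0]]'; python3 go.py .516 -.311 .0372 18; python3 -m creep '[[40,[0,0,-0.004],0],[40,[0,0,-0.006],0],[40,[0,0,0],0],[40,[0,0,0],0]]'
python3 - <<'E'
from fit import *
g=imaging.grab_frame("scene");  crop(g,(285,125,355,205),8,"s17.png")
E
python3 go.py .516 -.311 .0372 18
```

```text
clock: 24.75
ee_pos: [0.5158, -0.3114, 0.0366]
tcp_rot: [[-0.951, -0.308, -0.0], [-0.308, 0.951, 0.0], [0.0, 0.0, -1.0]]
force: [-1.2, 1.6, 1.9]
grip_width: 0.0658
t 24.75 pos [ 0.5158 -0.3114  0.0366] yaw -162.03 tool delta mm [-0.4  0.3 -0.6] turn -0.03170564507763629 F [-1.2  1.6  1.9] grip 0.0658
clock: 25.15
ee_pos: [0.5158, -0.3115, 0.0466]
tcp_rot: [[-0.951, -0.308, 0.0], [-0.308, 0.951, 0.0], [-0.0, 0.0, -1.0]]
force: [0.0, 0.7, -1.2]
grip_width: 0.0657
t 25.2 pos [ 0.5158 -0.3115  0.0466] yaw -162.04 tool delta mm [-0.3  0.4  9.4] turn -0.03743071583949131 F [-0.8  0.9 -1.1] grip 0.0655
```

View pics/s17.png

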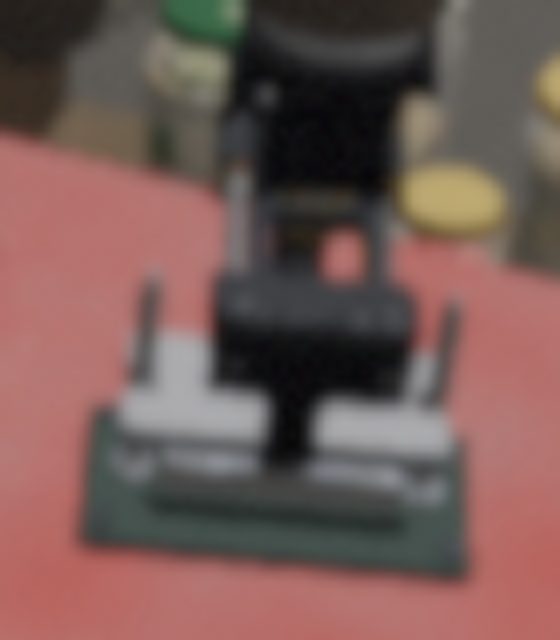

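```bash
python3 -m creep '[[40,[0,0,-0.012],0],[40,[0,0,-0.018],0],[40,[0,0,-0.025],0],[40,[0,0,-0.025],0],[40,[0,0,-0.02],0]]'; python3 -m creep '[[40,[0,0,-0.008],0],[40,[0,0,0],0]]'; python3 go.py .5514 -.0447 .152 18
```

```text
clock: 25.7
ee_pos: [0.5165, -0.312, 0.1492]
tcp_rot: [[-0.951, -0.309, 0.003], [-0.309, 0.951, -0.001], [-0.002, -0.002, -1.0]]
force: [0.3, -0.8, -1.7]
grip_width: 0.0657
clock: 25.9
ee_pos: [0.5166, -0.3119, 0.1562]
tcp_rot: [[-0.951, -0.309, 0.003], [-0.309, 0.951, -0.001], [-0.003, -0.002, -1.0]]
force: [0.4, 1.0, -1.6]
grip_width: 0.0655
t 25.9 pos [ 0.5166 -0.3119  0.1562] yaw -162.02 tool delta mm [-115.5  243.4    4.1] turn -0.02486586015629655 F [ 0.4  1.  -1.6] grip 0.0655
```

```bash
python3 -m creep '[[40,[-0.016,0.034,0],0],[40,[-0.017,0.035,0],0],[40,[-0.016,0.035,0],0],[40,[-0.017,0.035,0],0],[40,[-0.016,0.035,0],0]]';  python3 -m creep '[[40,[-0.017,0.035,0.01],0],[40,[-0.016,0.034,0.015],0],[40,[0,0,0.015],0],[40,[0,0,0],0],[40,[0,0,0],0]]'; python3 go.py .5514 -.0447 .09 18;  python3 - <<'E'
from fit import *
g=imaging.grab_frame("scene"); crop(g,(230,180,330,260),8,"s18.png"); f=imaging.grab_frame("top"); crop(f,(200,190,300,285),8,"t18.png")
E
python3 go.py .5514 -.0447 .09 18
```

```text
clock: 26.4
ee_pos: [0.5394, -0.1192, 0.1531]
tcp_rot: [[-0.951, -0.308, -0.002], [-0.308, 0.951, 0.0], [0.002, 0.001, -1.0]]
force: [0.3, -0.1, -2.0]
grip_width: 0.0657
clock: 26.9
ee_pos: [0.5497, -0.0453, 0.1138]
tcp_rot: [[-0.951, -0.309, -0.002], [-0.309, 0.951, -0.001], [0.002, 0.0, -1.0]]
force: [0.2, 0.3, -1.2]
grip_width: 0.0653
t 26.9 pos [ 0.5497 -0.0453  0.1138] yaw -162.03 tool delta mm [-1.8  0.  23.8] turn -0.03068094747266059 F [ 0.2  0.3 -1.2] grip 0.0653
t 27.0 pos [ 0.5505 -0.0457  0.1149] yaw -162.09 tool delta mm [-1.1  0.7 24.9] turn -0.08629849556319868 F [ 0.2 -0.7 -1.4] grip 0.0656
```

View pics/s18.png

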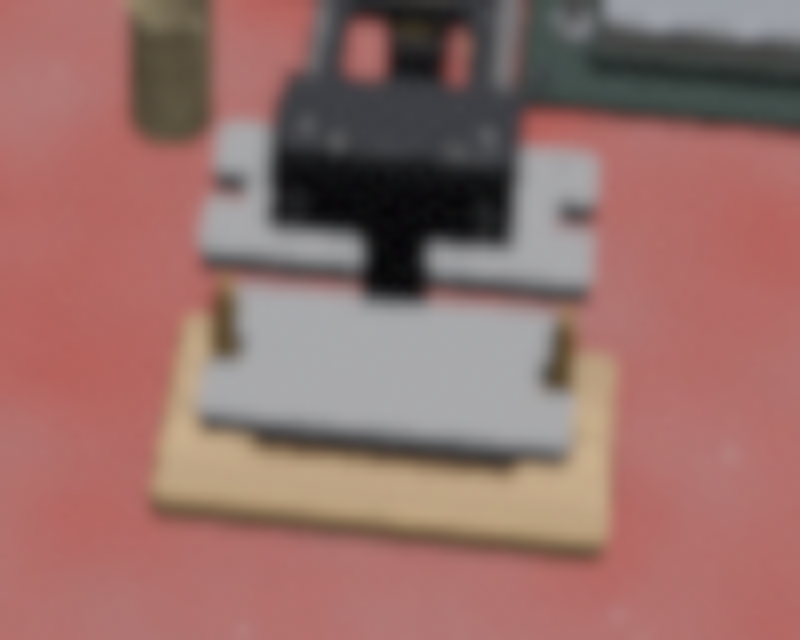

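View pics/t18.png

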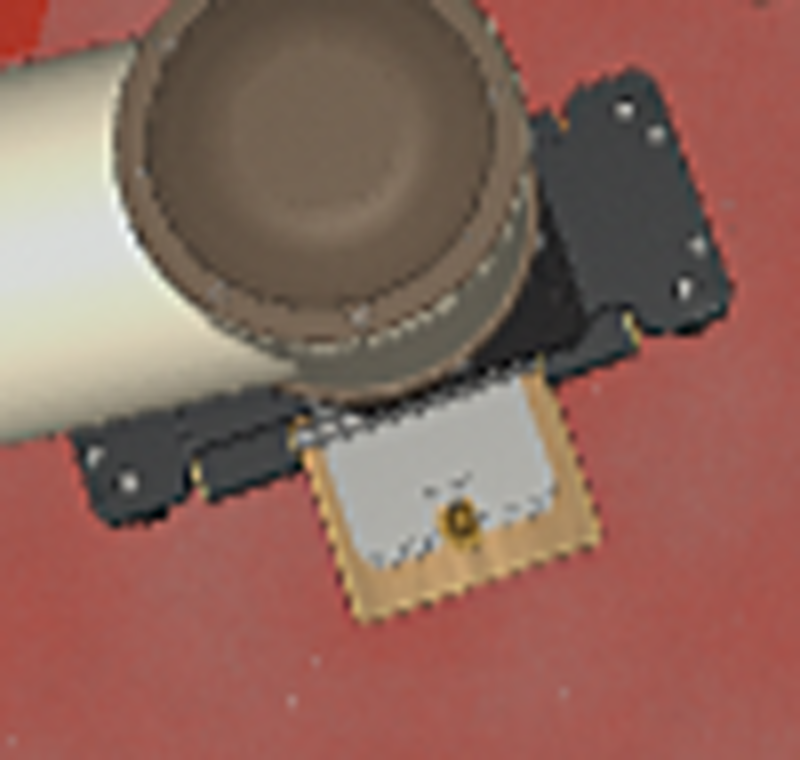

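```bash
python3 - <<'E'
from fit import *
g=imaging.grab_frame("scene")
S=lambda u:px(u,(230,180),8)
z=.124
s=[(g,(.065,-.033,z),S((218,120))),(g,(-.065,-.033,z),S((601,150))),(g,(-.065,.033,z),S((593,287))),(g,(.065,.033,z),S((199,257))),(g,(.052,0,z),S((243,182))),(g,(-.052,0,z),S((560,212)))]
p,r=fit(s,[.55,-.05,.31]); print("held",p[:2].round(4),np.degrees(p[2]).round(2),r.round(1).tolist())
z=.046
s=[(g,(-.065,.033,z),S((574,448))),(g,(.065,.033,z),S((197,417))),(g,(.052,0,z),S((241,355))),(g,(-.052,0,z),S((542,383)))]
p,r=fit(s,[.55,-.05,.31]); print("first",p[:2].round(4),np.degrees(p[2]).round(2),r.round(1).tolist())
E
python3 go.py .5514 -.0447 .09 18
```

```text
held [ 0.5497 -0.0449] 18.84 [[0.3, 0.2], [-0.4, 0.2], [0.1, -0.4], [-0.1, -0.7], [0.6, 0.7], [-0.4, 0.1]]
first [ 0.5494 -0.0441] 18.87 [[0.0, 0.4], [-0.1, 0.2], [0.4, -0.1], [-0.3, -0.4]]
t 27.05 pos [ 0.5506 -0.0457  0.1152] yaw -162.1 tool delta mm [-1.   0.7 25.2] turn -0.09950271837351465 F [-0.3 -0.4 -1.5] grip 0.0655
```

```bash
python3 -m creep '[[40,[-0.0004,0.0008,0.012],0],[40,[0,0,0.012],0],[40,[0,0,0.008],0],[40,[0,0,0],0],[40,[0,0,0],0]]'; python3 go.py .5514 -.0447 .065 18;  python3 - <<'E'
from fit import *
g=imaging.grab_frame("scene"); crop(g,(230,180,330,260),8,"s19.png"); f=imaging.grab_frame("top"); crop(f,(200,190,300,285),8,"t19.png")
E
python3 go.py .5514 -.0447 .065 18
```

```text
clock: 27.55
ee_pos: [0.5504, -0.0442, 0.0821]
tcp_rot: [[-0.951, -0.309, -0.001], [-0.309, 0.951, -0.0], [0.001, -0.0, -1.0]]
force: [1.0, -0.0, -1.6]
grip_width: 0.0654
t 27.55 pos [ 0.5504 -0.0442  0.0821] yaw -162.02 tool delta mm [-0.8 -0.8 17.1] turn -0.022292551738473776 F [ 1.  -0.  -1.6] grip 0.0654
t 27.65 pos [ 0.5508 -0.044   0.0828] yaw -162.02 tool delta mm [-0.3 -0.8 17.8] turn -0.017810773911492106 F [ 0.4 -1.2 -2.8] grip 0.0655
```

View pics/s19.png

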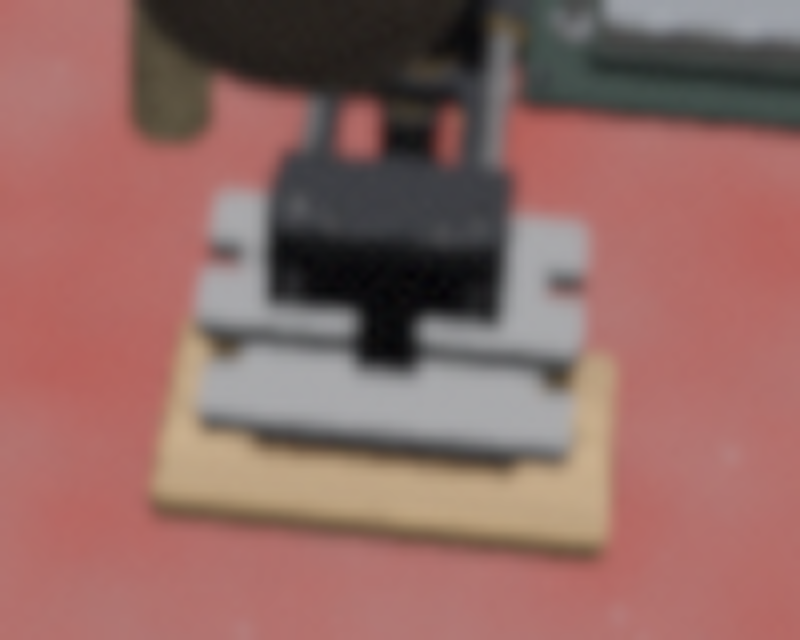

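View pics/t19.png

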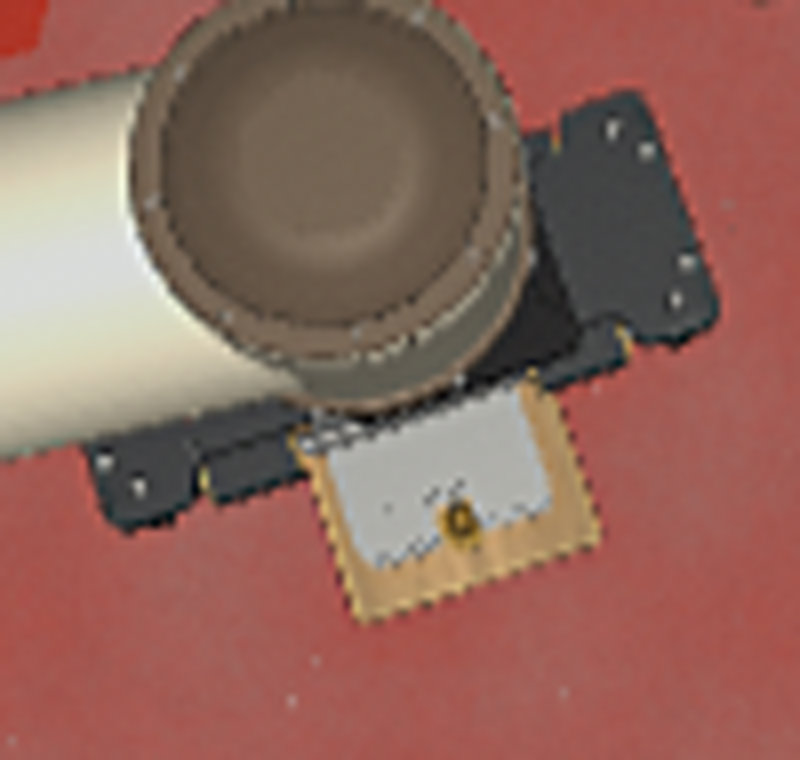

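```bash
python3 -m creep '[[40,[-0.0004,-0.0006,0.003],0],[40,[0,0,0.003],0],[40,[0,0,0.003],0],[40,[0,0,0.003],0],[40,[0,0,0],0]]'; python3 go.py .5517 -.0445 .047 18;  python3 - <<'E'
from fit import *
g=imaging.grab_frame("scene"); crop(g,(230,180,330,260),8,"s20.png")
E
python3 go.py .5517 -.0445 .047 18
```

```text
clock: 28.15
ee_pos: [0.5506, -0.0446, 0.07]
tcp_rot: [[-0.951, -0.308, -0.001], [-0.308, 0.951, -0.0], [0.001, 0.0, -1.0]]
force: [0.2, -0.5, -2.0]
grip_width: 0.0654
t 28.15 pos [ 0.5506 -0.0446  0.07  ] yaw -162.04 tool delta mm [-1.1 -0.3 23. ] turn -0.03508757344832247 F [ 0.2 -0.5 -2. ] grip 0.0654
t 28.2 pos [ 0.5508 -0.0446  0.0702] yaw -162.03 tool delta mm [-0.9 -0.2 23.2] turn -0.030336783194798045 F [-0.5 -0.5 -1.9] grip 0.0652
```

View pics/s20.png

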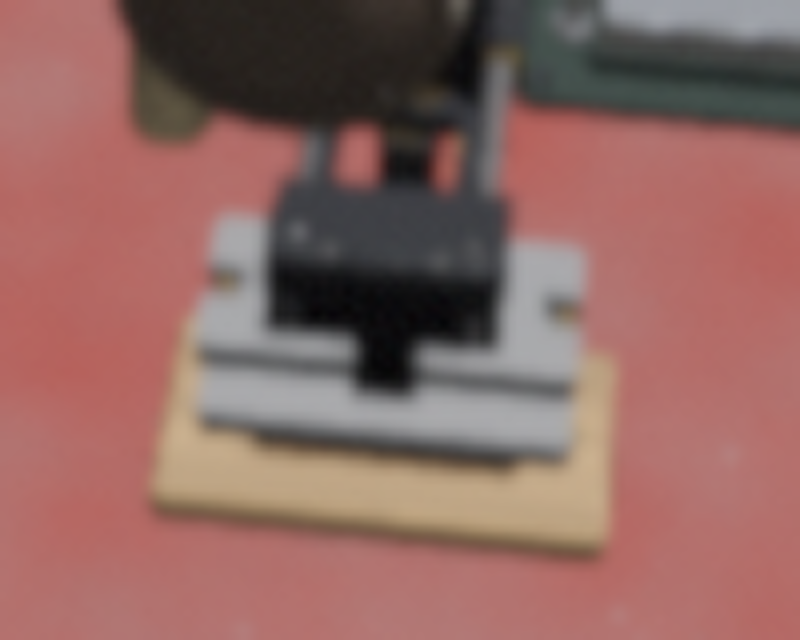

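```bash
python3 -m creep '[[40,[-0.0005,0,0.006],0],[40,[0,0,0.006],0],[40,[0,0,0.004],0],[40,[0,0,0.003],0],[40,[0,0,0],0]]'; python3 -m creep '[[40,[0,0,0.001],0],[40,[0,0,0],0]]'; python3 -m creep '[[40,[0,0,0.001],0],[40,[0,0,0],0]]'
```

```text
clock: 28.7
ee_pos: [0.5511, -0.0444, 0.0509]
tcp_rot: [[-0.951, -0.308, -0.001], [-0.308, 0.951, -0.0], [0.001, 0.0, -1.0]]
force: [-0.3, 0.1, -1.6]
grip_width: 0.0654
clock: 28.9
ee_pos: [0.5516, -0.0443, 0.0506]
tcp_rot: [[-0.951, -0.309, 0.0], [-0.309, 0.951, 0.0], [-0.0, -0.0, -1.0]]
force: [-1.0, -0.5, -2.5]
grip_width: 0.0658
clock: 29.1
ee_pos: [0.5515, -0.0444, 0.0496]
tcp_rot: [[-0.951, -0.308, 0.0], [-0.308, 0.951, 0.0], [-0.0, 0.0, -1.0]]
force: [-0.2, 0.3, -1.6]
grip_width: 0.0657
```

```bash
python3 go.py .5517 -.0445 .0466 18
```

```text
t 29.1 pos [ 0.5515 -0.0444  0.0496] yaw -162.03 tool delta mm [-0.2 -0.2  3. ] turn -0.0339516259012953 F [-0.2  0.3 -1.6] grip 0.0657
```

```bash
python3 -m creep '[[40,[0,0,0.001],0],[40,[0,0,0.001],0],[40,[0,0,0],0]]'; python3 -m creep '[[40,[0,0,0.0007],0],[40,[0,0,0],0]]'; python3 -m creep '[[40,[0,0,0.0006],0],[40,[0,0,0],0]]'
```

```text
clock: 29.4
ee_pos: [0.5514, -0.0444, 0.0474]
tcp_rot: [[-0.951, -0.308, -0.0], [-0.308, 0.951, -0.0], [0.0, 0.0, -1.0]]
force: [-0.1, 0.3, -1.3]
grip_width: 0.0657
clock: 29.6
ee_pos: [0.5514, -0.0444, 0.0468]
tcp_rot: [[-0.951, -0.308, -0.0], [-0.308, 0.951, -0.0], [0.0, 0.0, -1.0]]
force: [-0.3, -0.2, -0.8]
grip_width: 0.0659
clock: 29.8
ee_pos: [0.5515, -0.0444, 0.0466]
tcp_rot: [[-0.951, -0.309, 0.0], [-0.309, 0.951, -0.0], [-0.0, -0.0, -1.0]]
force: [-1.3, 0.6, 1.1]
grip_width: 0.0655
```

```bash
python3 -m creep '[[40,[0,0,0.0004],0],[40,[0,0,0],0]]'; python3 -m creep '[[78,[0,0,0],0],[80,[0,0,0],0],[90,[0,0,0],0],[100,[0,0,0],0],[100,[0,0,0],0]]'; python3 -m creep '[[100,[0,0,0],0],[100,[0,0,-0.01],0],[100,[0,0,-0.03],0],[100,[0,0,-0.04],0],[100,[0,0,-0.04],0]]'; python3 -m creep '[[100,[0.02,-0.04,-0.02],0],[100,[0.02,-0.04,0],0],[100,[0.02,-0.04,0],0],[100,[0.02,-0.04,0],0],[100,[0,0,0],0]]'
python3 - <<'E'
from fit import *
g=imaging.grab_frame("scene"); crop(g,(230,190,330,260),8,"s21.png"); f=imaging.grab_frame("top"); cv2.imwrite("pics/t21.png",f["color"][:,:,::-1]); cv2.imwrite("pics/s21f.png",g["color"][:,:,::-1]); crop(f,(200,190,300,285),8,"t21z.png")
E
```

```text
clock: 30.0
ee_pos: [0.5515, -0.0444, 0.0466]
tcp_rot: [[-0.951, -0.309, 0.0], [-0.309, 0.951, -0.0], [-0.0, -0.0, -1.0]]
force: [-2.8, 0.2, 5.6]
grip_width: 0.0656
clock: 30.5
ee_pos: [0.5515, -0.0444, 0.0457]
tcp_rot: [[-0.951, -0.309, -0.0], [-0.309, 0.951, -0.0], [0.0, -0.0, -1.0]]
force: [-0.3, -0.3, -0.6]
grip_width: 0.084
clock: 31.0
ee_pos: [0.5512, -0.0445, 0.1677]
tcp_rot: [[-0.951, -0.309, -0.0], [-0.309, 0.951, -0.0], [0.0, -0.0, -1.0]]
force: [1.2, -0.1, -0.2]
grip_width: 0.0867
clock: 31.5
ee_pos: [0.5236, -0.2254, 0.1866]
tcp_rot: [[-0.953, -0.303, 0.0], [-0.303, 0.953, -0.001], [-0.0, -0.001, -1.0]]
force: [-0.7, 1.1, -0.2]
grip_width: 0.087
```

View pics/s21.png

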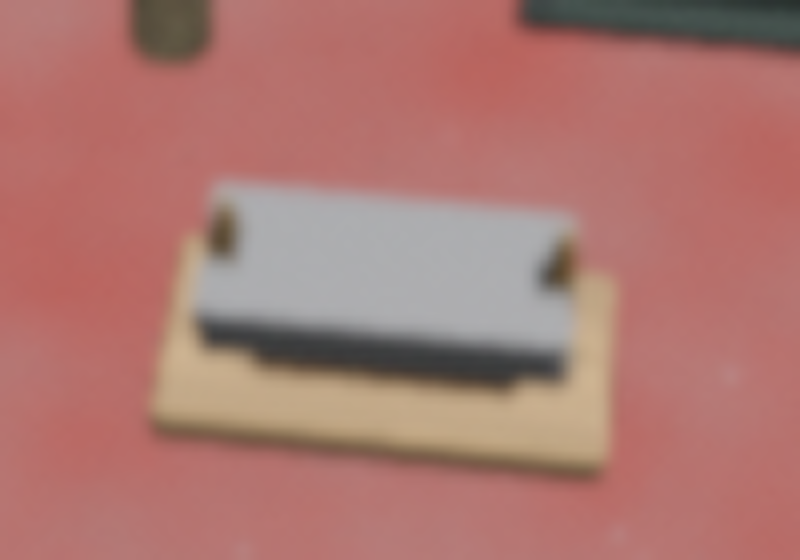

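View pics/t21z.png

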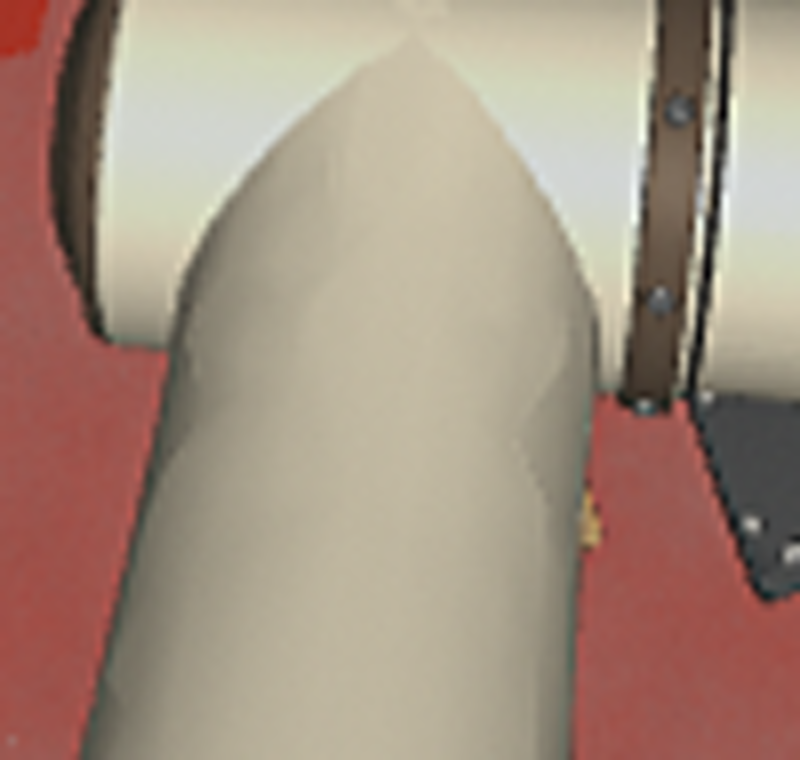

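View pics/t21.png

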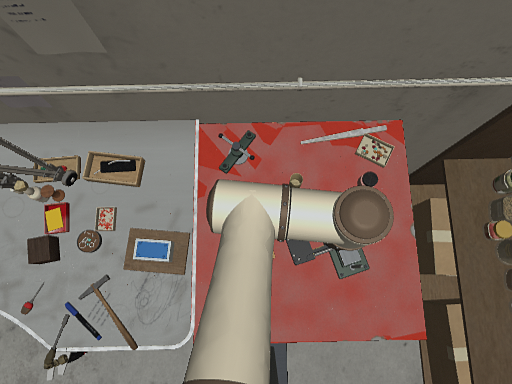

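View pics/s21f.png

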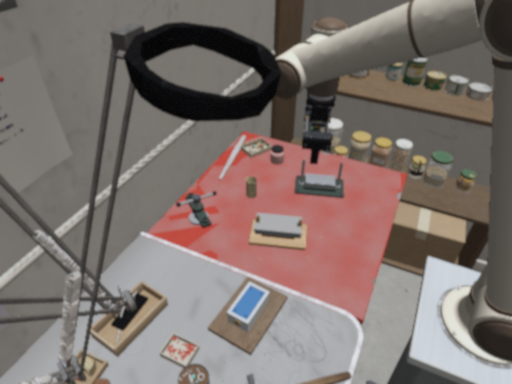

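Run:
```python
from fit import *
f=imaging.grab_frame("top"); crop(f,(115,215,205,285),8,"t22.png")
```

```text
(no output)
```

View pics/t22.png

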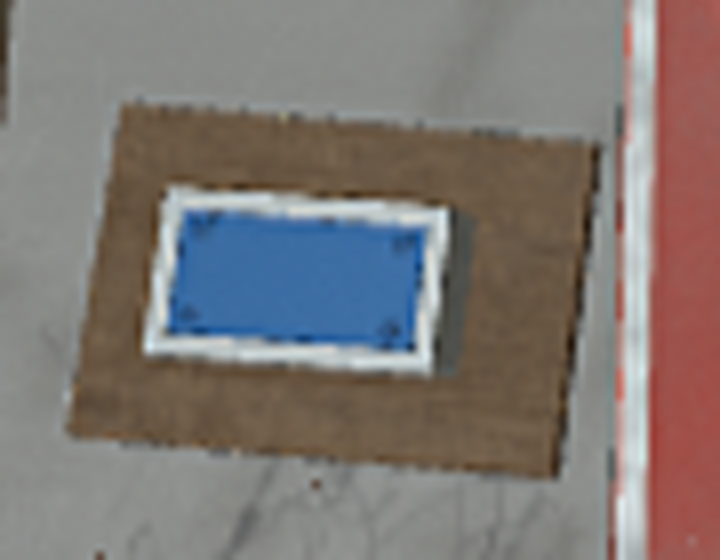

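Run:
```python
from fit import *
f=imaging.grab_frame("top"); T=lambda u:px(u,(115,215),8)
b=[((.059,.086,.013),(122,103)),((.059,-.086,.013),(598,143)),((-.059,-.086,.013),(558,476)),((-.059,.086,.013),(68,436))]
m=[((.028,.049,.053),(166,186)),((.028,-.049,.053),(452,206)),((-.028,-.049,.053),(433,375)),((-.028,.049,.053),(144,354))]
for i in (b,m):
    p,r=fit([(f,X,T(u)) for X,u in i],[.51,.22,-.1]); print(p[:2].round(4),np.degrees(p[2]).round(2),r.round(1).tolist())
print(robot.get_state()["clock"])
robot.close_job()
```

```text
[0.5166 0.2201] -5.76 [[0.0, -0.2], [0.2, -0.4], [-0.1, 0.3], [-0.1, 0.3]]
[0.5167 0.2213] -5.0 [[0.2, 0.2], [0.0, 0.1], [-0.1, -0.2], [-0.1, -0.0]]
31.7
the job is handed in; nothing more can be done
```

The press is unpacked, in the order asked, and the job was handed in at 31.7 s of the 64 s allowed.

- **Top plate:** it slid down over both pins of the stand. I let go once the force reading showed it resting on the riser.
- **Mould:** it is rubber side up on the board. The last top-view fit put it about 1 mm and 0.8° from the board's middle and long axis. The board's fitted pose came out the same as before, though I reused the corner pixels I marked at the start.
- **Bottom plate:** it lies on the first plate, over both pins. The last scene picture shows the pile square and level. I checked this by eye only, because the arm blocked the top camera there.

Each piece was released after a light touchdown, with less than 6 N on the wrist. In the final pictures the yoke, can and jar stand where they were, and the arm touches nothing.

Two measurements disagreed:
- **Camera offset:** the two cameras differed by 3 to 4 mm in x. I worked from their average and from positions relative to each other.
- **Mould touchdown:** the mould met the board about 1.7 mm higher than I had calculated. The force reading decided when to release it.

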